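# Load the polishing balls and hold the tumbler's cover open

## Robot

A 6-joint arm with a two-finger parallel gripper is mounted at the origin on the work surface. World frame = base frame: x ahead of the robot, y to its left, z up, the work surface at z = 0. Lengths are in m, angles in rad, forces in N, time in s.
With the tool pointing down it reaches from about 0.35 to 0.975 m from the base axis. Payload 4.9 kg.
Tool frame: the origin (TCP) lies on the mounting face of the last link; the fingertips stand 173 mm ahead of it and the grasp point (between the pads) lies 155 mm ahead of it; z points along the fingers, y is the direction in which the jaws open and shut (so a half turn about z gives the same grasp; the last joint's range is limited). The gripper opens to 85 mm and grips with 20 to 120 N. Pads are 22 mm wide; open, the fingers measure 114 mm over their backs; the gripper's body (76 mm by 85 mm) begins 54 mm behind the grasp point. The pads swing forward as they close: fully open they stand 13 mm farther back than shut.
Start: joints at [1.143, 0.053, 1.613, -0, 1.476, -0.119], TCP at [0.19, 0.595, 0.405] pointing down, gripper open.
Joint ranges: [-3.01, 3.01], [-1.01, 2.22], [0.06, 2.58], [-1.02, 4.17], [0.09, 2.62], [-3.14, 3.14]. Speed limits (rad/s): [2.57, 2.57, 3.14, 3.14, 3.14, 3.14].

## Interface

Orientations are given as a rotation vector (axis times angle).
In Python, from station import ctrl gives the robot as it stands. The module is installed in compiled form; this text tells all that it offers.
- The arm moves only by the tool jog_arm, never from a script. Its argument "steps" is a list of rows, each a list of 2 entries, a list of its own where there are three numbers: the shift along the tool's x, y, z in cm, then the turn, a rotation vector about the tool's x, y, z in degrees. In form: [[[tx, ty, tz], [rx, ry, rz]], ...]. A call has 1 to 8 rows; each row shifts and turns the pose as measured when the row begins, along the tool's axes as they then stand; what a row does not reach is not made up. A row lasts 1/10 s, in which the tool goes at most 50 mm and 8.59 degrees, less where a joint would pass 70% of its speed; a pose out of reach is approached as far as the arm can. A call is refused whole if a number of a shift passes 5 or a number of a turn 8.59, either way. A call with a gripper value outside its range is refused whole. "fingers" is the gripper command: -1 is shut, 1 is fully open, values between are in proportion, set as the call begins (left out, the last holds). The fingers move at their own pace and stop on an object; "grip_force" is the grip in N (left out, the last holds). Time passes only in rows, so rows that do not move let the fingers close. It gives the time, the measured TCP pose, the force and the opening at its end, in the units of the state.
- ctrl.get_obs(): the state, without advancing time (a new reading comes with each control period).
- ctrl.get_image(name): name is "scene" or "top" or "wrist"; returns the picture (400x640x3 uint8, red, green, blue); there is no depth.
- ctrl.camera_info(name): a dict with "K" (3x3 intrinsics, pixels), "dist_coeffs" ([k1, k2, p1, p2, k3] as OpenCV has them; the pictures are not rectified), "camera_from_world" (4x4, takes a point from world to camera coordinates). Camera axes: x right, y up, looking along -z (the intrinsics and any distortion apply to the point x, -y, -z); pixel columns grow to the right and rows downward; lengths in m; the calibration is good to about 2 mm. A picture is of the moment at which its call begins: read the wrist's pose just before it. camera_info takes no time and is no camera call; for the wrist camera it gives the pose at the moment of the call.
- ctrl.finish_job(): hands the job in, once; it reports no verdict.
The state is a dict: "t": time; "q": joint angles; "dq": joint speeds; "effort": joint torques, N m; "tool_pos": TCP position; "tool_rot": TCP orientation; "contact_force": force on the tool from outside, world axes, zero at the start; "wrist_torque": the same for the moment, N m; "opening": finger opening in m.
Only numpy, scipy, OpenCV 4.12 (cv2) and the standard library are available. Lean on these libraries where they do the work, as an engineer would, in place of code of your own. Each camera call takes 0.05 s, during which the arm holds its last target.

## Task

Tip the four white polishing balls from the orange scoop into the steel hopper of the green tumbler, then set the empty scoop down upright on the bench. Then lift the white sprung drum cover (the black bar is its handle) to about 50 degrees (level with the orange tab on the quadrant beside it) so that the mechanic can put parts in, and finish while still holding it there: do not let go, or it falls shut. Do not disturb the other things on the bench.

Things in the scene. Friction and masses are not known exactly. Their poses are not given: they have to be found in the camera images.
- machine: green bench tumbler, fixed, base 260 (x) x 400 (y) x 50 mm high; origin at the centre of its underside, x points away from its front (the robot's side), y to the left, z up. Left half: steel hopper, behind it a round motor (x 35 to 137, y 75 to 187, top 127 mm up). Right half: drum housing, 190 x 190 mm, top 135 mm above the bench, with the white cover
- quadrant_tab (a point): outer end of the radial orange tab that marks 50 degrees, 250 mm above the bench, on a thin fixed steel quadrant (radius 110 mm about the hinge line, up to 242 mm high) that stands 112 mm right (-y) of the cover's middle; axes as the machine's
- hopper_mouth (a point): centre of the square mouth of the hopper, at rim height (150 mm above the bench); axes as the machine's. Mouth 140 x 140 mm inside, walls 4 mm, shallow V floor about 90 mm below the rim
- cover (a joint): opening angle of the white drum cover (rad): 0 shut, 0.873 = 50 degrees, stop at 1.3; its weight and a spring close it from any angle with about 0.3 to 0.7 N m, so it never stays open by itself
- cover_hinge (a point): middle of the cover's hinge line, which runs along the machine's y at the far edge of the cover, 135 mm above the bench; axes as the machine's. The shut cover reaches 180 mm from it to -x and is 190 mm wide, 8 mm thick; its near edge swings up and away from the robot
- cover_bar (a point): middle of the round black bar on the cover: 12 mm thick, 100 mm long, parallel to the hinge, its ends on two posts; axes turn with the cover. Cover shut: 160 mm towards -x of the hinge and 53 mm above it (45 mm above the cover's top face). Being round, it can turn between the fingers as the cover swings
- scoop: orange scoop, loose, mouth on its -x side; origin on its underside, under the bowl's centre; z up. Bowl x -40 to 43, 76 mm wide (y), walls 33 mm high on three sides, floor 3 mm; at the mouth only a lip, 5.5 mm above the underside (2.5 above the floor). Balls roll out once the mouth is tipped down more than about 40 degrees. About 0.15 kg empty
- scoop_grip (a point): grasp point of the scoop's black upright handle plate, behind the bowl: 72 mm to +x of the scoop's origin and 35 mm above its underside; axes as the scoop's. The plate is 14 mm thick (y), 50 mm long (x 43 to 93 mm) and 60 mm high from the underside
- ball0_center (a point): centre of a white ceramic polishing ball, diameter 24 mm, 26 g, lying in the scoop at the start
- ball1_center (a point): centre of a white ceramic polishing ball, diameter 24 mm, 26 g, lying in the scoop at the start
- ball2_center (a point): centre of a white ceramic polishing ball, diameter 24 mm, 26 g, lying in the scoop at the start
- ball3_center (a point): centre of a white ceramic polishing ball, diameter 24 mm, 26 g, lying in the scoop at the start
- drill: blue and black cordless drill standing on its battery, 190 mm tall, battery foot 120 x 75 mm, chuck along its -x; bystander, leave it where it is; origin at the middle of its underside
- spray: red spray can, diameter 60, 170 mm tall; bystander, leave it where it is; origin at the middle of its underside
- tape: roll of yellow tape lying flat, diameter 90, 24 mm high; bystander, leave it where it is; origin at the middle of its underside
- wax: blue block of ski wax, 90 x 50 x 30 mm; bystander, leave it where it is; origin at the middle of its underside
- jar: amber jar of screws, diameter 60, 70 mm tall; bystander, leave it where it is; origin at the middle of its underside
- brush: wooden brush lying on the bench; bystander, leave it where it is; origin under it; it lies along its own x, handle to -x

How it is judged:
By the outcome, as a careful person would: the job done as asked, in the order asked, and still so for the second after the job is handed in, while the arm keeps its last pose, push and grip.
It also fails if it takes over 72 s, if anything falls off the work surface, if the arm or the gripper's body presses on something with over 40 N, if the wrist force passes 120 N, or if a joint passes its speed limit or range.

## Working session

There is one attempt and no reset: what is moved stays moved. The work goes in short steps, Python scripts to look and compute and a tool call to move; the robot and the scene stay as the last step left them, time stands still between calls to the robot, and variables do not carry over. Pictures are saved under pics/ and viewed, and the job is handed in when it is done.

Besides the shell and the picture viewer there is one more tool, called after ">>>" as name([rows], argument=value, ...), one row to a line, values as JSON. jog_arm: Moves the arm, as the interface text tells. Its arguments: {"type":"object","properties":{"steps":{"type":"array","items":{"type":"array"}},"fingers":{"type":"number"},"grip_force":{"type":"number"}},"required":["steps"]}

```bash
mkdir -p pics; ls; python3 - <<'E'
from station import ctrl
import cv2,numpy as np
np.set_printoptions(precision=4,suppress=True)
o=ctrl.get_obs();print(o)
for n in ["scene","top","wrist"]:
    cv2.imwrite(f"pics/{n}0.png",ctrl.get_image(n)[:,:,::-1]); print(n,ctrl.camera_info(n))
E
```

```text
pics
{'t': 0.0, 'q': array([ 1.143 ,  0.0534,  1.6143, -0.    ,  1.476 , -0.119 ]), 'dq': array([ 0.0016,  0.0006,  0.0012, -0.0001,  0.0006, -0.0005]), 'effort': array([ -0.0001, -39.372 , -37.0158,   0.    ,   0.0075,  -0.    ]), 'tool_pos': array([0.1898, 0.5952, 0.4035]), 'tool_rot': array([-0.483 , -3.1037,  0.0031]), 'contact_force': array([-0.2846,  0.0456,  0.6281]), 'wrist_torque': array([-0.0117,  0.0487, -0.0055]), 'opening': 0.08540533827336633}
scene {'K': array([[418.9773,   0.    , 327.8542],
       [  0.    , 418.9773, 201.5882],
       [  0.    ,   0.    ,   1.    ]]), 'dist_coeffs': array([0.0142, 0.    , 0.    , 0.    , 0.    ]), 'camera_from_world': array([[ 0.6695,  0.7427,  0.0119, -0.3038],
       [-0.6291,  0.5584,  0.5407,  0.2423],
       [ 0.395 , -0.3695,  0.8411, -1.5478],
       [ 0.    ,  0.    ,  0.    ,  1.    ]])}
top {'K': array([[422.3857,   0.    , 316.1505],
       [  0.    , 422.3857, 196.5531],
       [  0.    ,   0.    ,   1.    ]]), 'dist_coeffs': array([-0.0915,  0.    ,  0.    ,  0.    ,  0.    ]), 'camera_from_world': array([[ 0.0117, -0.9999, -0.0043, -0.0077],
       [ 0.9869,  0.0109,  0.161 , -0.5016],
       [-0.1609, -0.0062,  0.9869, -1.5412],
       [ 0.    ,  0.    ,  0.    ,  1.    ]])}
wrist {'K': array([[344.3699,   0.    , 317.7849],
       [  0.    , 344.3699, 201.9323],
       [  0.    ,   0.    ,   1.    ]]), 'dist_coeffs': array([-0.0627,  0.    ,  0.    ,  0.    ,  0.    ]), 'camera_from_world': array([[ 0.3046,  0.9525, -0.0014, -0.6244],
       [-0.9141,  0.2919, -0.2814,  0.0368],
       [-0.2676,  0.087 ,  0.9596, -0.3802],
       [ 0.    ,  0.    ,  0.    ,  1.    ]])}
```

View pics/scene0.png

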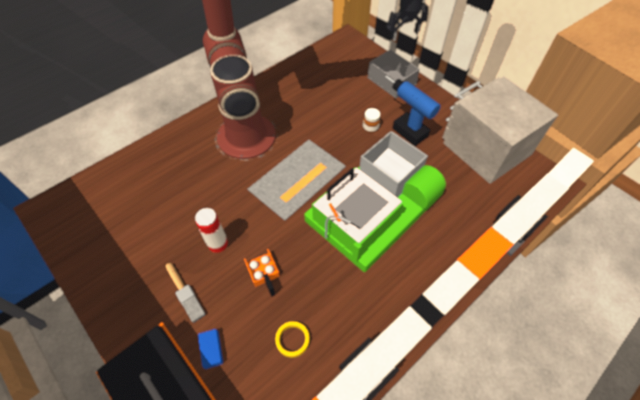

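View pics/top0.png

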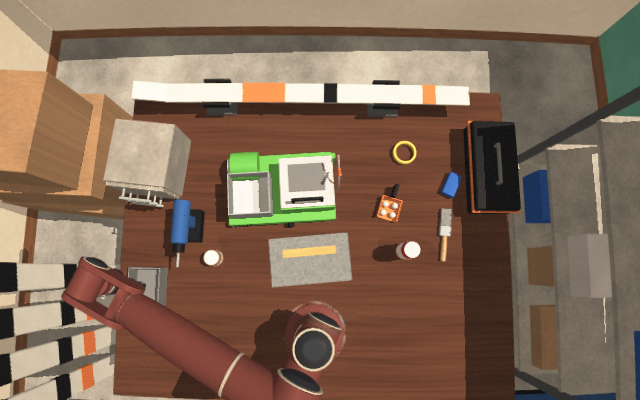

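View pics/wrist0.png

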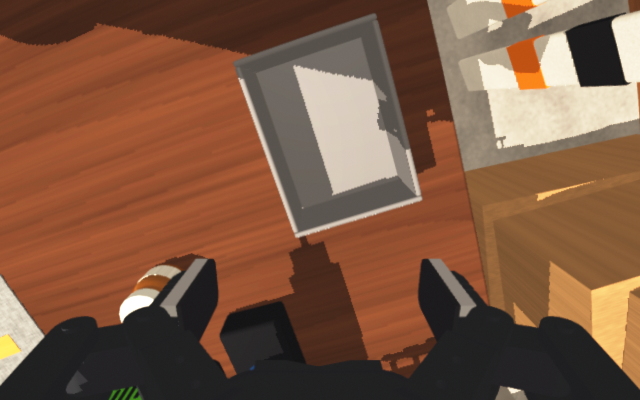

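```bash
cat > h.py <<'E'
from station import ctrl
import cv2,numpy as np
from scipy.spatial.transform import Rotation as R
np.set_printoptions(precision=4,suppress=True)
F=np.diag([1.,-1,-1])
def ray(n,px,info=None):
    c=info or ctrl.camera_info(n); T=np.array(c['camera_from_world'])
    u=cv2.undistortPoints(np.array([[px]],float),c['K'],c['dist_coeffs'])[0,0]
    d=T[:3,:3].T@(F@np.array([u[0],u[1],1.])); o=-T[:3,:3].T@T[:3,3]
    return o,d/np.linalg.norm(d)
def atz(n,px,z,info=None):
    o,d=ray(n,px,info); return o+d*(z-o[2])/d[2]
def proj(n,P,info=None):
    c=info or ctrl.camera_info(n); T=np.array(c['camera_from_world'])
    p=(T[:3,:3]@np.atleast_2d(P).T).T+T[:3,3]
    return cv2.projectPoints(p@F,np.zeros(3),np.zeros(3),c['K'],c['dist_coeffs'])[0][:,0]
def tri(a,b):
    A=np.zeros((3,3));v=np.zeros(3)
    for o,d in(a,b):
        M=np.eye(3)-np.outer(d,d);A+=M;v+=M@o
    return np.linalg.solve(A,v)
E
python3 - <<'E'
import cv2
t=cv2.imread('pics/top0.png');s=cv2.imread('pics/scene0.png')
cv2.imwrite('pics/top0m.png',cv2.resize(t[140:240,215:355],None,fx=5.7,fy=5.7,interpolation=cv2.INTER_CUBIC))
cv2.imwrite('pics/top0s.png',cv2.resize(t[130:270,360:480],None,fx=4,fy=4,interpolation=cv2.INTER_CUBIC))
cv2.imwrite('pics/sc0m.png',cv2.resize(s[130:280,295:455],None,fx=4,fy=4,interpolation=cv2.INTER_CUBIC))
cv2.imwrite('pics/sc0s.png',cv2.resize(s[190:370,160:320],None,fx=3.3,fy=3.3,interpolation=cv2.INTER_CUBIC))
E
```

```text
(no output)
```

View pics/top0m.png

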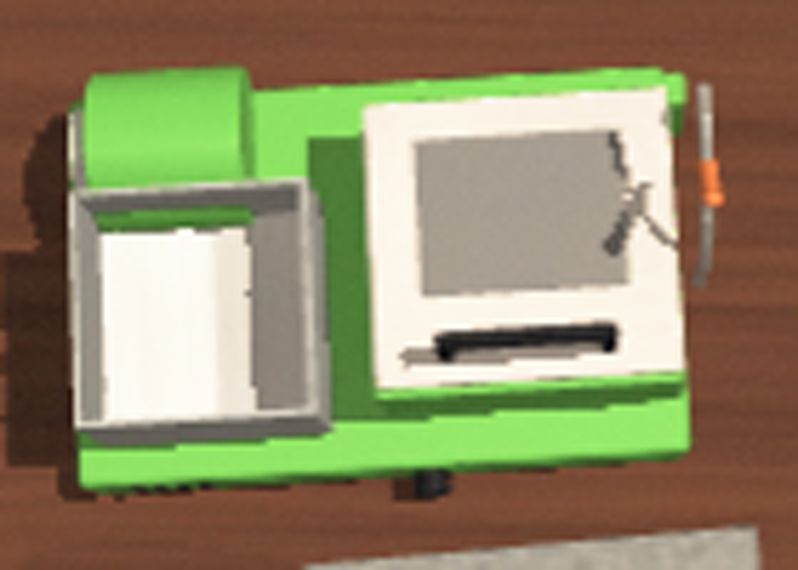

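View pics/top0s.png

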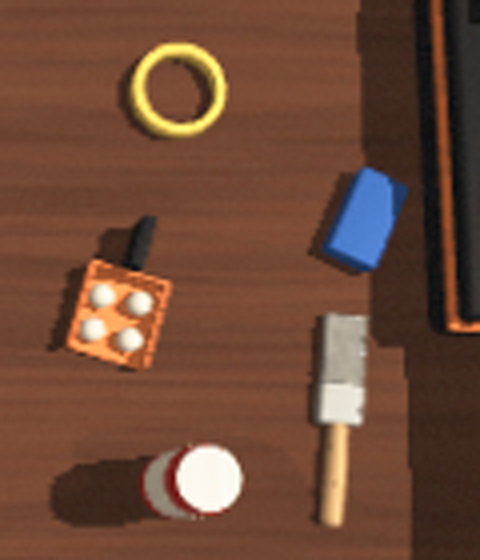

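View pics/sc0m.png

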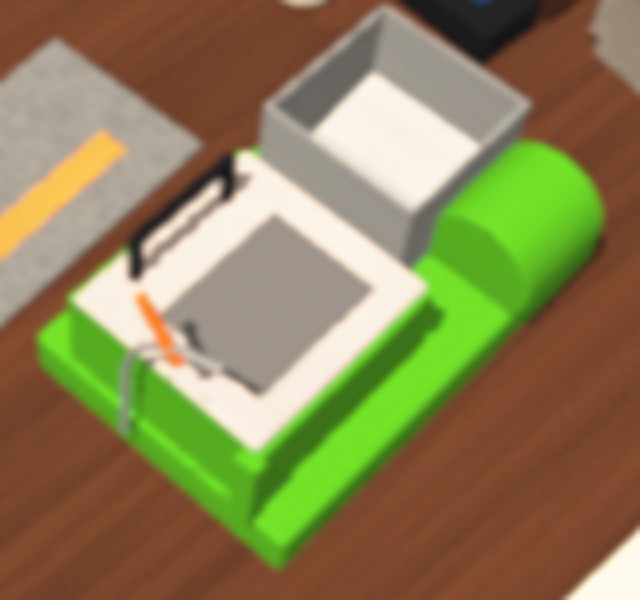

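View pics/sc0s.png

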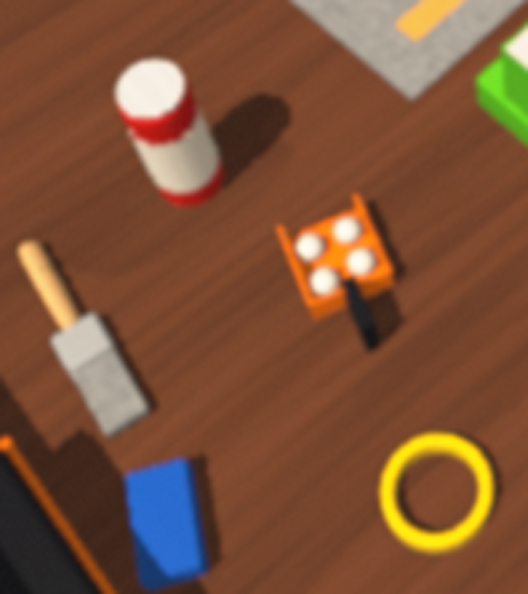

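```bash
python3 - <<'E'
from h import *
def s(x,y):return (360+x/4-.4,130+y/4-.4)
def m(x,y):return (215+x/5.7-.4,140+y/5.7-.4)
S=lambda x,y,z:print('scoop',(x,y),atz('top',s(x,y),z))
for p in [(92,262),(172,282),(66,347),(148,368)]: S(*p,.033)
for p in [(150,217),(137,262)]: S(*p,.06)
for p in [(103,295),(139,302),(92,329),(129,340)]: S(*p,.015)
for nm,p,z in [('hopFL',(72,193),.15),('hopFR',(305,182),.15),('hopNL',(80,432),.15),('hopNR',(328,418),.15),
 ('covFL',(363,107),.135),('covFR',(666,90),.143),('covNL',(378,388),.143),('covNR',(686,372),.143),
 ('barL',(445,342),.188),('barR',(608,332),.188),('baseNL',(80,485),.05),('baseNR',(690,448),.05),('baseFR',(685,75),.05),('tabout',(712,200),.25)]:
    print(nm,atz('top',m(*p),z))
# scene
q=lambda x,y:(295+x/4-.4,130+y/4-.4)
for nm,p,z in [('barL',(232,160),.188),('barR',(135,245),.188),('covNL',(238,155),.143),('covNR',(72,297),.143),('covFL',(425,290),.143),('covFR',(258,450),.143),('hopNL',(385,8),.15),('hopNR',(265,105),.15),('hopFL',(528,103),.15),('hopFR',(410,210),.15),('tab',(140,297),.25),('baseNR',(40,340),.05),('baseFR',(278,562),.05)]:
    print('sc',nm,atz('scene',q(*p),z))
z=lambda x,y:(160+x/3.3-.4,190+y/3.3-.4)
for nm,p,h in [('b',(310,247),.015),('b',(346,229),.015),('b',(323,281),.015),('b',(361,261),.015),('hnear',(349,283),.06),('hfar',(370,330),.06),('hbase',(373,348),.0),('wFL',(390,275),.033),('wFR',(315,312),.033)]:
    print('sc',nm,atz('scene',z(*p),h))
E
```

```text
scoop (92, 262) [ 0.5113 -0.2524  0.033 ]
scoop (172, 282) [ 0.493  -0.3279  0.033 ]
scoop (66, 347) [ 0.4304 -0.227   0.033 ]
scoop (148, 368) [ 0.4114 -0.3037  0.033 ]
scoop (150, 217) [ 0.5498 -0.3032  0.06  ]
scoop (137, 262) [ 0.5072 -0.2902  0.06  ]
scoop (103, 295) [ 0.4826 -0.2653  0.015 ]
scoop (139, 302) [ 0.4762 -0.2995  0.015 ]
scoop (92, 329) [ 0.4499 -0.2543  0.015 ]
scoop (129, 340) [ 0.4398 -0.2894  0.015 ]
hopFL [0.563  0.3125 0.15  ]
hopFR [0.5713 0.1677 0.15  ]
hopNL [0.4142 0.3007 0.15  ]
hopNR [0.4246 0.1492 0.15  ]
covFL [0.6232 0.1346 0.135 ]
covFR [ 0.634  -0.0553  0.143 ]
covNL [0.4444 0.1198 0.143 ]
covNR [ 0.4564 -0.0685  0.143 ]
barL [0.4663 0.0766 0.188 ]
barR [ 0.4734 -0.0203  0.188 ]
baseNL [0.3911 0.3207 0.05  ]
baseNR [ 0.42  -0.075  0.05 ]
baseFR [ 0.6691 -0.0706  0.05  ]
tabout [ 0.5409 -0.0788  0.25  ]
sc barL [0.4691 0.0813 0.188 ]
sc barR [ 0.4779 -0.0228  0.188 ]
sc covNL [0.446  0.1138 0.143 ]
sc covNR [ 0.4591 -0.0669  0.143 ]
sc covFL [0.6261 0.1304 0.143 ]
sc covFR [ 0.6387 -0.0529  0.143 ]
sc hopNL [0.4209 0.3039 0.15  ]
sc hopNR [0.4283 0.1597 0.15  ]
sc hopFL [0.5637 0.3156 0.15  ]
sc hopFR [0.5725 0.1706 0.15  ]
sc tab [ 0.5413 -0.0767  0.25  ]
sc baseNR [ 0.4268 -0.0743  0.05  ]
sc baseFR [ 0.6834 -0.0668  0.05  ]
sc b [ 0.4411 -0.2882  0.015 ]
sc b [ 0.4486 -0.253   0.015 ]
sc b [ 0.4754 -0.2992  0.015 ]
sc b [ 0.4827 -0.2621  0.015 ]
sc hnear [ 0.5108 -0.2908  0.06  ]
sc hfar [ 0.5562 -0.3033  0.06  ]
sc hbase [ 0.549 -0.302  0.   ]
sc wFL [ 0.5178 -0.2546  0.033 ]
sc wFR [ 0.5015 -0.3245  0.033 ]
```

```bash
cat >> h.py <<'E'
GP=.155
def Rat(a,th):
    a=np.radians(a); x=np.array([np.cos(a),np.sin(a),0]); z=np.array([0,0,-1.]); 
    return np.c_[x,np.cross(z,x),z]@R.from_euler('y',th,degrees=True).as_matrix()
def cur():
    o=ctrl.get_obs(); Rm=R.from_rotvec(o['tool_rot']).as_matrix(); return o,o['tool_pos']+GP*Rm[:,2],Rm
def ath(Rm):
    th=np.degrees(np.arctan2(np.hypot(Rm[0,2],Rm[1,2]),-Rm[2,2]))
    # a from y axis (unchanged by tilt)
    a=np.degrees(np.arctan2(Rm[0,1],-Rm[1,1])); 
    x0=np.array([np.cos(np.radians(a)),np.sin(np.radians(a)),0]); th=np.degrees(np.arctan2(Rm[:,2]@x0,-Rm[2,2]))
    return a,th
def plan(g,a,th,v=4.,w=8.,acc=1.5,minn=1,nshow=40,dirn=0,quiet=False):
    o,g0,R0=cur(); a0,th0=ath(R0); g=np.array(g,float)
    da=(a-a0+180)%360-180
    if dirn and np.sign(da)!=dirn: da+=360*dirn
    T0=o['tool_pos']; 
    L=np.linalg.norm(g-g0)*100; L=max(L,np.linalg.norm((g-GP*Rat(a,th)[:,2])-T0)*100)
    W=np.hypot(da,th-th0)
    n=max(minn,int(np.ceil(max(L/v,W/w,1))))
    k=max(1,int(np.ceil(min(v,L/n)/acc)))   # ramp rows
    wt=np.array([min(i+1,n+k-1-i,k)/k for i in range(n+k-1)]) if n>1 else np.ones(1)
    s=np.cumsum(wt)/wt.sum()
    P=T0;Q=R0;rows=[]
    for si in s:
        Rn=Rat(a0+da*si,th0+(th-th0)*si); Pn=g0+(g-g0)*si-GP*Rn[:,2]
        t=np.round(Q.T@(Pn-P)*100,2); r=np.round(np.degrees(R.from_matrix(Q.T@Rn).as_rotvec()),1)+0.
        rows.append([list(map(float,t+0.)),list(map(float,r))])
        P=P+Q@t/100; Q=Q@R.from_rotvec(np.radians(r)).as_matrix()
    print('t',o['t'],'grip',g0,'a,th',np.round([a0,th0],2),'L %.1f W %.1f rows %d'%(L,W,len(rows)),'open',round(o['opening'],4),'F',o['contact_force'])
    for i in range(0,min(len(rows),nshow),8): print(str(rows[i:i+8]).replace(' ',''))
E
python3 - <<'E'
from h import *
plan([.533,-.2975,.26],-15.5,0,dirn=-1,acc=2)
E
```

```text
t 0.15 grip [0.1898 0.595  0.2487] a,th [162.31   0.01] L 95.6 W 177.8 rows 25 open 0.0856 F [ 1.1257 -0.0007 -0.0005]
[[[-1.25,-1.58,-0.02],[-0.1,0.0,3.7]],[[-2.68,-2.94,-0.05],[0.0,0.0,7.4]],[[-3.05,-2.57,-0.05],[0.0,0.0,7.4]],[[-3.35,-2.16,-0.04],[0.0,0.0,7.4]],[[-3.6,-1.71,-0.05],[0.0,0.0,7.4]],[[-3.79,-1.23,-0.05],[0.0,0.0,7.4]],[[-3.91,-0.73,-0.05],[0.0,0.0,7.5]],[[-3.98,-0.21,-0.05],[0.0,0.0,7.4]]]
[[[-3.97,0.3,-0.04],[0.0,0.0,7.4]],[[-3.91,0.81,-0.05],[0.0,0.0,7.4]],[[-3.76,1.3,-0.05],[0.0,0.0,7.4]],[[-3.56,1.78,-0.05],[0.0,0.0,7.4]],[[-3.31,2.23,-0.04],[0.0,0.0,7.4]],[[-2.99,2.63,-0.05],[0.0,0.0,7.4]],[[-2.63,2.99,-0.05],[0.0,0.0,7.4]],[[-2.22,3.31,-0.05],[0.0,0.0,7.4]]]
[[[-1.78,3.57,-0.04],[0.0,0.0,7.4]],[[-1.3,3.76,-0.05],[0.0,0.0,7.5]],[[-0.8,3.91,-0.05],[0.0,0.0,7.4]],[[-0.29,3.97,-0.05],[0.0,0.0,7.4]],[[0.23,3.98,-0.05],[0.0,0.0,7.4]],[[0.73,3.91,-0.04],[0.0,0.0,7.4]],[[1.24,3.79,-0.05],[0.0,0.0,7.4]],[[1.71,3.6,-0.05],[0.0,0.0,7.4]]]
[[[1.08,1.67,-0.02],[0.0,0.0,3.7]]]
```

>>> jog_arm([
  [[-1.2,-1.6,-0.7],[0,0,3.7]],
  [[-2.7,-2.9,-0.7],[0,0,7.4]],
  [[-3.0,-2.6,-0.7],[0,0,7.4]],
  [[-3.4,-2.2,-0.7],[0,0,7.4]],
  [[-3.6,-1.7,-0.7],[0,0,7.4]],
  [[-3.8,-1.2,-0.7],[0,0,7.4]],
  [[-3.9,-0.7,-0.7],[0,0,7.4]],
  [[-4.0,-0.2,-0.5],[0,0,7.4]],
])

```text
t: 0.95
tool_pos: [0.2939, 0.3077, 0.4552]
tool_rot: [1.91, 2.493, -0.015]
contact_force: [0.5, -0.3, -0.7]
opening: 0.0851
```

```bash
python3 - <<'E'
from h import *
plan([.533,-.2975,.28],-15.5,0,dirn=-1,acc=2)
E
```

```text
t 0.95 grip [0.2932 0.3064 0.3002] a,th [105.09  -0.4 ] L 65.1 W 120.6 rows 18 open 0.0851 F [ 0.5475 -0.3117 -0.696 ]
[[[-1.9,0.13,0.07],[-0.3,0.0,3.5]],[[-3.77,0.68,0.15],[0.0,0.1,7.1]],[[-3.66,1.14,0.13],[0.0,0.0,7.1]],[[-3.49,1.58,0.14],[0.1,0.0,7.1]],[[-3.27,2.0,0.14],[0.0,0.0,7.1]],[[-3.0,2.38,0.13],[0.1,0.0,7.1]],[[-2.68,2.74,0.14],[0.0,0.1,7.1]],[[-2.33,3.05,0.12],[0.0,0.0,7.1]]]
[[[-1.93,3.31,0.13],[0.0,0.0,7.1]],[[-1.51,3.52,0.12],[0.1,0.0,7.1]],[[-1.06,3.68,0.13],[0.0,0.1,7.1]],[[-0.6,3.78,0.11],[0.0,0.0,7.1]],[[-0.13,3.82,0.12],[0.0,0.0,7.1]],[[0.35,3.81,0.12],[0.0,0.0,7.1]],[[0.81,3.73,0.12],[0.0,0.0,7.1]],[[1.27,3.61,0.12],[0.1,0.1,7.1]]]
[[[1.7,3.42,0.11],[-0.1,0.0,7.0]],[[1.05,1.59,0.07],[0.0,0.0,3.6]]]
```

Tracking is good. I'll keep the height constant.

>>> jog_arm([
  [[-3.5,0.3,0],[-0.3,0,6.5]],
  [[-3.8,0.7,0],[0,0,7.1]],
  [[-3.7,1.1,0],[0,0,7.1]],
  [[-3.5,1.6,0],[0,0,7.1]],
  [[-3.3,2.0,0],[0,0,7.1]],
  [[-3.0,2.4,0],[0,0,7.1]],
  [[-2.7,2.7,0],[0,0,7.1]],
  [[-2.3,3.0,0],[0,0,7.1]],
])

```text
t: 1.75
tool_pos: [0.3861, 0.006, 0.4571]
tool_rot: [2.878, 1.239, 0.005]
contact_force: [1.3, 0.3, 0.7]
opening: 0.0852
```

```bash
python3 - <<'E'
from h import *
plan([.533,-.2975,.22],-15.5,0,dirn=-1,acc=2)
E
```

```text
t 1.75 grip [0.387  0.005  0.3022] a,th [46.58 -0.01] L 34.7 W 62.1 rows 10 open 0.0852 F [1.2892 0.2511 0.7057]
[[[-0.66,1.87,0.47],[0.5,0.0,3.4]],[[-1.12,3.57,0.91],[0.0,0.0,6.9]],[[-0.68,3.67,0.92],[0.0,0.0,6.9]],[[-0.24,3.72,0.91],[0.0,0.0,6.9]],[[0.21,3.73,0.91],[0.0,0.0,6.9]],[[0.66,3.67,0.91],[0.0,0.0,6.9]],[[1.1,3.57,0.92],[0.0,0.0,6.9]],[[1.52,3.41,0.91],[0.0,0.0,6.9]]]
[[[1.91,3.2,0.91],[0.0,0.0,6.9]],[[1.15,1.48,0.46],[0.0,0.0,3.5]]]
```

>>> jog_arm([
  [[-1.1,3.4,0.2],[0.4,0,6.2]],
  [[-1.1,3.6,0.6],[0,0,6.9]],
  [[-0.7,3.7,0.9],[0,0,6.9]],
  [[-0.2,3.7,0.9],[0,0,6.9]],
  [[0.2,3.7,0.9],[0,0,6.9]],
  [[0.7,3.7,0.9],[0,0,6.9]],
  [[1.1,3.6,0.9],[0,0,6.9]],
  [[1.5,3.4,0.9],[0,0,6.9]],
])

```text
t: 2.55
tool_pos: [0.5019, -0.282, 0.3939]
tool_rot: [-3.128, 0.288, -0.008]
contact_force: [0.3, -0.6, 1.3]
opening: 0.0851
```

```bash
python3 - <<'E'
from h import *
plan([.533,-.2975,.22],-15.5,0,dirn=-1,acc=2)
E
```

```text
t 2.55 grip [ 0.5027 -0.2821  0.2389] a,th [-10.53   0.3 ] L 4.0 W 5.0 rows 1 open 0.0851 F [ 0.3378 -0.617   1.2825]
[[[3.33,0.95,1.9],[0.0,-0.3,5.0]]]
```

>>> jog_arm([
  [[2.0,0.5,1.0],[0,-0.2,3]],
  [[1.3,0.5,0.9],[0,0,2]],
  [[0,0,0],[0,0,0]],
])

```text
t: 2.85
tool_pos: [0.5328, -0.3039, 0.3703]
tool_rot: [-3.108, 0.442, 0.005]
contact_force: [-0.9, 0.7, 0.1]
opening: 0.0854
```

```bash
python3 - <<'E'
from h import *
o,g,Rm=cur(); print(g,ath(Rm))
i=ctrl.camera_info('wrist'); im=ctrl.get_image('wrist')
im=np.ascontiguousarray(im[:,:,::-1])
cv2.imwrite('pics/w1.png',im)
def sc(p,y=-15.5,o=np.array([.4636,-.278,0])):
    c,s=np.cos(np.radians(y)),np.sin(np.radians(y)); p=np.atleast_2d(p); return np.c_[c*p[:,0]-s*p[:,1],s*p[:,0]+c*p[:,1],p[:,2]]+o
P=np.array([[.043,-.007,.06],[.043,.007,.06],[.093,.007,.06],[.093,-.007,.06],[.043,.038,.033],[.043,-.038,.033],[-.04,.038,.033],[-.04,-.038,.033]])
for u in proj('wrist',sc(P),i): cv2.circle(im,tuple(int(v) for v in u),2,(255,0,255),-1)
cv2.imwrite('pics/w1o.png',im)
import pickle;pickle.dump(i,open('w1.pkl','wb'))
E
```

```text
[ 0.5323 -0.3035  0.2153] (np.float64(-16.180424347158368), np.float64(-0.2102830170748649))
```

View pics/w1o.png

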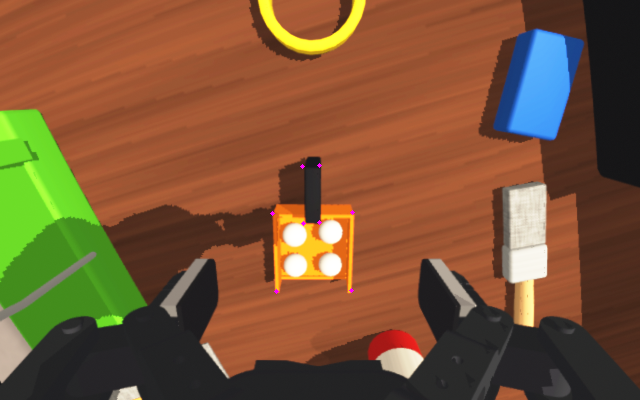

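```bash
python3 - <<'E'
import cv2
im=cv2.imread('pics/w1o.png');cv2.imwrite('pics/w1c.png',cv2.resize(im[145:305,255:375],None,fx=3.7,fy=3.7,interpolation=cv2.INTER_CUBIC))
E
```

```text
(no output)
```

View pics/w1c.png

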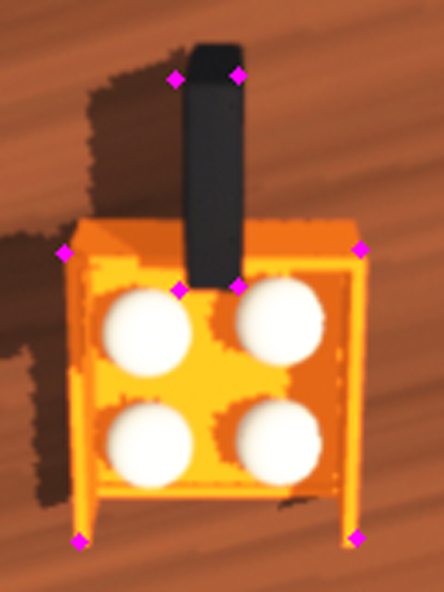

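```bash
python3 - <<'E'
from h import *
plan([.5325,-.2993,.037],-16,0,v=3,acc=1.5)
E
```

```text
t 2.9 grip [ 0.5321 -0.3031  0.216 ] a,th [-16.13  -0.19] L 17.9 W 0.2 rows 7 open 0.0855 F [-0.737   0.1468 -0.4808]
[[[0.0,-0.05,1.49],[-0.1,0.0,0.0]],[[-0.01,-0.07,2.99],[0.0,0.0,0.0]],[[-0.01,-0.06,2.98],[0.0,0.1,-0.1]],[[-0.02,-0.06,2.98],[0.0,0.0,0.0]],[[-0.01,-0.06,2.99],[0.0,0.0,0.0]],[[-0.02,-0.07,2.98],[0.0,0.1,0.0]],[[-0.01,-0.03,1.49],[0.0,0.0,0.0]]]
```

>>> jog_arm([
  [[0,-0.1,1.5],[0,0,0]],
  [[0,-0.1,3.0],[0,0,0]],
  [[0,-0.1,3.0],[0,0,0]],
  [[0,-0.1,3.0],[0,0.2,0]],
  [[0,0,2.5],[0,0,0]],
  [[0,0,1.5],[0,0,0]],
  [[0,0,0.5],[0,0,0]],
  [[0,0,0],[0,0,0]],
])

```text
t: 3.7
tool_pos: [0.5312, -0.2944, 0.2171]
tool_rot: [3.112, -0.429, 0.008]
contact_force: [-0.0, 0.3, -0.7]
opening: 0.0854
```

```bash
python3 - <<'E'
from h import *
plan([.5325,-.2993,.036],-16,0,v=1.5,acc=1.5)
E
```

```text
t 3.7 grip [ 0.532  -0.2946  0.0621] a,th [-15.72   0.29] L 2.7 W 0.4 rows 2 open 0.0854 F [-0.0486  0.2812 -0.7359]
[[[0.12,0.21,1.31],[0.0,-0.1,0.1]],[[0.13,0.22,1.3],[0.0,-0.2,0.2]]]
```

>>> jog_arm([
  [[0,0.2,1.0],[0,-0.1,0]],
  [[0,0.2,1.0],[0,-0.1,0]],
  [[0,0,0.6],[0,0,0]],
  [[0,0,0],[0,0,0]],
])

```text
t: 4.1
tool_pos: [0.5315, -0.2996, 0.1931]
tool_rot: [3.109, -0.429, 0.012]
contact_force: [0.0, 0.2, 0.3]
opening: 0.0855
```

```bash
python3 - <<'E'
from h import *
plan([.5325,-.2993,.036],-16,0,v=1.5,acc=1.5)
E
```

```text
t 4.1 grip [ 0.5326 -0.3003  0.0381] a,th [-15.7    0.45] L 0.2 W 0.5 rows 1 open 0.0855 F [0.0471 0.1524 0.3225]
[[[0.08,-0.06,0.21],[0.1,-0.5,0.3]]]
```

>>> jog_arm([
  [[0,0,0.2],[0,-0.4,0]],
  [[0,0,0],[0,0,0]],
  [[0,0,0],[0,0,0]],
  [[0,0,0],[0,0,0]],
  [[0,0,0],[0,0,0]],
  [[0,0,0],[0,0,0]],
], fingers=-1, grip_force=80)

```text
t: 4.7
tool_pos: [0.5323, -0.3001, 0.1926]
tool_rot: [3.109, -0.429, 0.004]
contact_force: [0.1, -0.6, -1.0]
opening: 0.0136
```

```bash
python3 - <<'E'
from h import *
o,g,Rm=cur(); print(o['t'],g,ath(Rm),o['opening'],o['contact_force'])
E
```

```text
4.7 [ 0.5327 -0.3007  0.0376] (np.float64(-15.708521297490911), np.float64(0.17502707053142735)) 0.013591631175218647 [ 0.0755 -0.6393 -1.0185]
```

```bash
python3 - <<'E'
from h import *
plan([.5325,-.300,.08],-15.7,0,v=1,acc=.4)
plan([.51,-.295,.32],-15.7,-10,v=3,w=3,acc=1)
E
```

```text
t 4.7 grip [ 0.5327 -0.3007  0.0376] a,th [-15.71   0.18] L 4.2 W 0.2 rows 7 open 0.0136 F [ 0.0755 -0.6393 -1.0185]
[[[0.0,0.04,-0.28],[0.2,0.0,0.0]],[[0.01,-0.01,-0.57],[0.0,0.0,0.0]],[[0.0,-0.01,-0.85],[0.0,-0.1,0.0]],[[0.0,-0.01,-0.84],[0.0,0.0,0.0]],[[0.01,-0.01,-0.85],[0.0,0.0,0.0]],[[0.0,-0.01,-0.57],[0.0,-0.1,0.0]],[[0.0,-0.01,-0.28],[0.0,0.0,0.0]]]
t 4.7 grip [ 0.5327 -0.3007  0.0376] a,th [-15.71   0.18] L 28.3 W 10.2 rows 12 open 0.0136 F [ 0.0755 -0.6393 -1.0185]
[[[0.02,0.05,-0.94],[0.2,-0.3,0.0]],[[0.02,0.0,-1.88],[0.0,-0.7,0.0]],[[0.0,0.01,-2.82],[0.0,-1.0,0.0]],[[-0.05,0.0,-2.81],[0.0,-1.1,0.0]],[[-0.1,0.01,-2.81],[0.0,-1.0,0.0]],[[-0.15,0.0,-2.8],[0.0,-1.0,0.0]],[[-0.2,0.01,-2.79],[0.0,-1.0,0.0]],[[-0.25,0.0,-2.78],[0.0,-1.0,0.0]]]
[[[-0.3,0.01,-2.77],[0.0,-1.0,0.0]],[[-0.34,0.0,-2.77],[0.0,-1.1,0.0]],[[-0.27,0.0,-1.83],[0.0,-0.6,0.0]],[[-0.14,0.01,-0.92],[0.0,-0.4,0.0]]]
```

>>> jog_arm([
  [[0,0,-0.3],[0,0,0]],
  [[0,0,-0.6],[0,0,0]],
  [[0,0,-0.9],[0,-0.3,0]],
  [[0,0,-1.3],[0,-0.7,0]],
  [[0,0,-1.7],[0,-1,0]],
  [[0,0,-2.0],[0,-1,0]],
  [[0,0,-2.2],[0,-1,0]],
  [[0,0,-2.2],[0,-1,0]],
])

```text
t: 5.5
tool_pos: [0.5337, -0.2994, 0.3055]
tool_rot: [-3.095, 0.427, 0.152]
contact_force: [-0.9, -0.1, -1.9]
opening: 0.0132
```

>>> jog_arm([
  [[0,0,-2.3],[0,-1,0]],
  [[0,0,-2.4],[0,-1,0]],
  [[0,0,-2.4],[0,-1,0]],
  [[-0.3,0,-2.4],[0,-1,0]],
  [[-0.3,0,-2.4],[0,-1,0]],
  [[-0.3,-0.3,-2.0],[0,0,0]],
  [[-0.3,-0.7,-1.5],[0,0,0]],
  [[-0.3,-1.1,-0.8],[0,0,0]],
])

```text
t: 6.3
tool_pos: [0.5472, -0.2806, 0.4828]
tool_rot: [-3.076, 0.429, 0.281]
contact_force: [0.5, 0.7, -1.6]
opening: 0.0132
```

```bash
python3 - <<'E'
from h import *
cv2.imwrite('pics/s2.png',ctrl.get_image('scene')[:,:,::-1])
plan([.614,.278,.33],20,-10,v=2.6,w=4,acc=.5)
E
```

```text
t 6.35 grip [ 0.5208 -0.2716  0.3318] a,th [-15.76 -10.32] L 57.4 W 35.8 rows 27 open 0.0132 F [1.7421 0.6665 0.3532]
[[[-0.05,-0.48,0.01],[0.0,0.0,-0.3]],[[-0.1,-0.99,0.02],[-0.1,0.0,-0.6]],[[-0.13,-1.49,0.03],[-0.2,0.0,-0.9]],[[-0.15,-2.0,0.03],[-0.2,0.0,-1.3]],[[-0.13,-2.49,0.03],[-0.3,0.0,-1.5]],[[-0.06,-2.5,0.02],[-0.2,0.1,-1.5]],[[0.0,-2.5,0.01],[-0.3,0.0,-1.6]],[[0.06,-2.5,-0.01],[-0.3,0.0,-1.5]]]
[[[0.13,-2.49,-0.01],[-0.3,0.0,-1.5]],[[0.2,-2.49,-0.03],[-0.2,0.0,-1.6]],[[0.26,-2.49,-0.04],[-0.3,0.0,-1.5]],[[0.32,-2.47,-0.05],[-0.3,0.0,-1.5]],[[0.39,-2.47,-0.06],[-0.3,0.1,-1.5]],[[0.44,-2.45,-0.08],[-0.2,0.0,-1.6]],[[0.52,-2.44,-0.08],[-0.3,0.0,-1.5]],[[0.58,-2.43,-0.09],[-0.3,0.0,-1.5]]]
[[[0.63,-2.4,-0.11],[-0.3,0.0,-1.6]],[[0.71,-2.39,-0.12],[-0.2,0.0,-1.5]],[[0.76,-2.37,-0.13],[-0.3,0.0,-1.5]],[[0.82,-2.35,-0.14],[-0.3,0.1,-1.6]],[[0.89,-2.32,-0.15],[-0.3,0.0,-1.5]],[[0.94,-2.3,-0.16],[-0.2,0.0,-1.5]],[[1.01,-2.27,-0.17],[-0.3,0.0,-1.6]],[[0.85,-1.79,-0.14],[-0.2,0.0,-1.2]]]
[[[0.66,-1.33,-0.12],[-0.2,0.0,-0.9]],[[0.46,-0.88,-0.07],[-0.1,0.0,-0.6]],[[0.23,-0.44,-0.04],[0.0,0.0,-0.3]]]
```

View pics/s2.png

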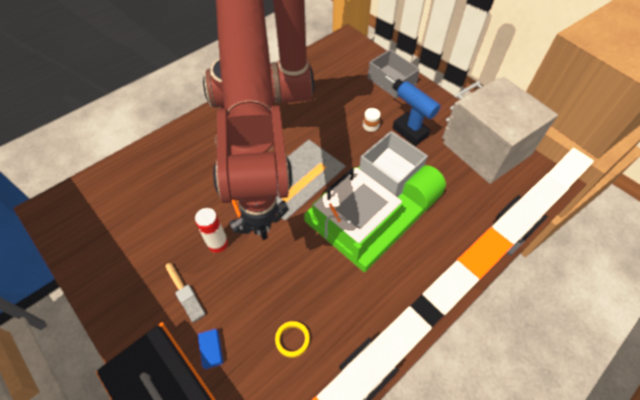

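>>> jog_arm([
  [[0,-0.6,0],[0,0,-0.3]],
  [[-0.1,-1.0,0],[-0.1,0,-0.6]],
  [[-0.1,-1.5,0],[-0.2,0,-0.9]],
  [[-0.1,-2.0,0],[-0.2,0,-1.3]],
  [[-0.1,-2.5,0],[-0.3,0,-1.5]],
  [[-0.1,-2.5,0],[-0.2,0,-1.5]],
  [[0,-2.5,0],[-0.3,0,-1.6]],
  [[0.1,-2.5,0],[-0.3,0,-1.5]],
])

```text
t: 7.15
tool_pos: [0.5742, -0.12, 0.476]
tool_rot: [-3.108, 0.158, 0.301]
contact_force: [-0.0, 0.3, -1.4]
opening: 0.013
```

>>> jog_arm([
  [[0.1,-2.5,0],[-0.3,0,-1.5]],
  [[0.2,-2.5,0],[-0.3,0,-1.5]],
  [[0.3,-2.5,0],[-0.3,0,-1.5]],
  [[0.3,-2.5,0],[-0.3,0,-1.5]],
  [[0.4,-2.5,-0.1],[-0.3,0,-1.5]],
  [[0.4,-2.5,-0.1],[-0.3,0,-1.5]],
  [[0.5,-2.4,-0.1],[-0.3,0,-1.5]],
  [[0.6,-2.4,-0.1],[-0.3,0,-1.5]],
])

```text
t: 7.95
tool_pos: [0.6001, 0.0955, 0.4648]
tool_rot: [3.114, 0.207, -0.326]
contact_force: [0.2, -0.1, -2.6]
opening: 0.0133
```

```bash
python3 - <<'E'
from h import *
plan([.614,.278,.31],20,-8,v=2.6,w=4,acc=1)
E
```

```text
t 7.95 grip [0.5682 0.0928 0.3132] a,th [  7.54 -11.91] L 19.3 W 13.1 rows 10 open 0.0133 F [ 0.2275 -0.0773 -2.5759]
[[[0.24,-0.91,-0.04],[-0.6,0.2,-0.4]],[[0.5,-1.53,-0.09],[-0.2,0.3,-1.0]],[[0.79,-2.28,-0.14],[-0.4,0.5,-1.5]],[[0.85,-2.25,-0.15],[-0.2,0.5,-1.6]],[[0.9,-2.21,-0.15],[-0.3,0.5,-1.5]],[[0.97,-2.18,-0.15],[-0.3,0.4,-1.5]],[[1.02,-2.15,-0.16],[-0.2,0.5,-1.6]],[[1.08,-2.11,-0.15],[-0.3,0.5,-1.5]]]
[[[0.75,-1.39,-0.1],[-0.1,0.3,-1.0]],[[0.39,-0.68,-0.05],[-0.1,0.2,-0.6]]]
```

>>> jog_arm([
  [[0.6,-2.2,0],[-0.4,0.2,-1.0]],
  [[0.7,-2.3,0],[-0.2,0.3,-1.5]],
  [[0.8,-2.3,0],[-0.4,0.5,-1.5]],
  [[0.9,-2.3,0],[-0.3,0.5,-1.5]],
  [[0.9,-2.2,0],[-0.3,0.5,-1.5]],
  [[1.0,-2.2,0],[-0.3,0.5,-1.5]],
  [[0.8,-1.8,0],[-0.2,0.5,-1.5]],
  [[0.6,-1.3,0],[-0.2,0.3,-1.0]],
])

```text
t: 8.75
tool_pos: [0.6191, 0.2883, 0.4422]
tool_rot: [3.062, 0.541, -0.254]
contact_force: [-0.9, 0.3, -2.4]
opening: 0.0133
```

```bash
python3 - <<'E'
from h import *
plan([.614,.278,.22],20,0,v=2,w=4,acc=1)
cv2.imwrite('pics/w2.png',ctrl.get_image('wrist')[:,:,::-1])
cv2.imwrite('pics/s3.png',cv2.resize(ctrl.get_image('scene')[80:280,260:480,::-1],None,fx=3.3,fy=3))
E
```

```text
t 8.75 grip [0.5949 0.2806 0.2893] a,th [20.   -9.41] L 7.2 W 9.4 rows 5 open 0.0133 F [-0.8727  0.2647 -2.351 ]
[[[0.03,0.01,0.82],[-0.4,1.2,0.1]],[[0.04,0.23,1.67],[0.0,2.3,0.0]],[[-0.04,0.22,1.69],[0.0,2.4,0.0]],[[-0.1,0.22,1.72],[0.0,2.3,0.0]],[[-0.09,0.12,0.87],[0.0,1.2,0.0]]]
```

View pics/w2.png

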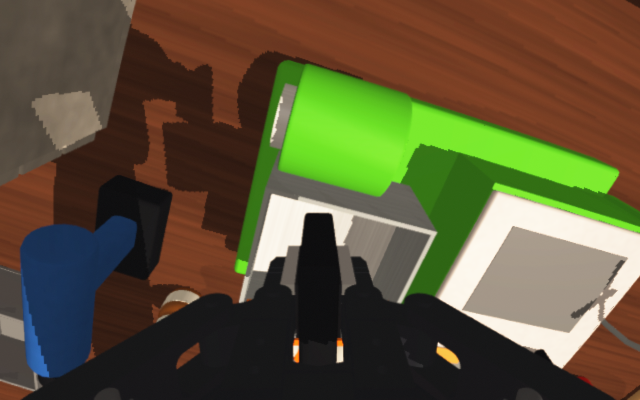

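View pics/s3.png

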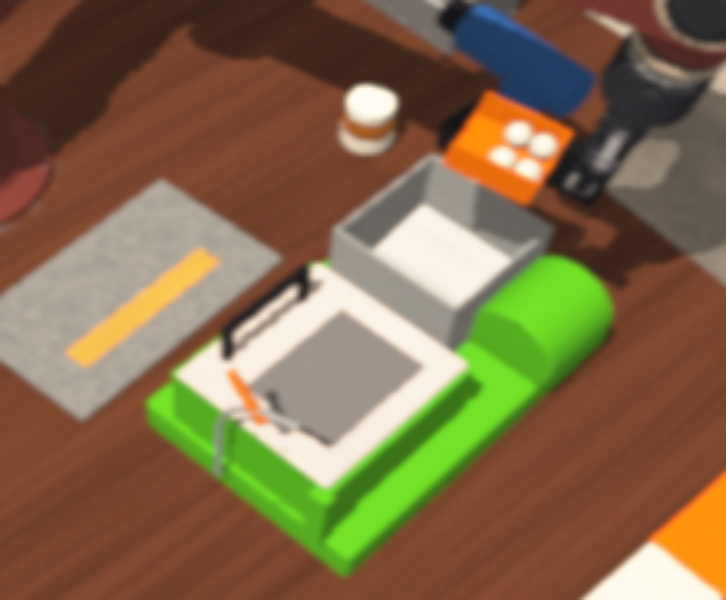

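>>> jog_arm([
  [[0.0,0,0.8],[-0.2,1.2,0]],
  [[0.1,0.2,1.6],[0,2.3,0]],
  [[0.1,0.2,1.7],[0,2.4,0]],
  [[0,0.2,1.7],[0,2.3,0]],
  [[0,0.1,0.9],[0,1.2,0]],
  [[0,0,0],[0,0,0]],
])

```text
t: 9.45
tool_pos: [0.6156, 0.2784, 0.3715]
tool_rot: [-3.094, -0.544, -0.0]
contact_force: [-0.7, -1.1, -1.9]
opening: 0.0129
```

```bash
cat >> h.py <<'E'
def gl(lip,a,th):
    t=np.radians(th);a=np.radians(a);d=np.array([np.cos(a),np.sin(a),0])
    return np.array(lip)+(.112*np.cos(t)-.03*np.sin(t))*d+np.array([0,0,.112*np.sin(t)+.03*np.cos(t)])
E
python3 - <<'E'
from h import *
L=[.509,.240,.18]
plan(gl(L,20,25),20,25,v=2,w=4,acc=1)
E
```

```text
t 9.45 grip [0.6156 0.2784 0.2165] a,th [19.96  0.01] L 9.3 W 25.0 rows 8 open 0.0129 F [-0.7242 -1.0524 -1.8654]
[[[-0.66,-0.01,-0.26],[0.0,1.8,0.0]],[[-1.29,0.0,-0.53],[0.0,3.6,0.0]],[[-1.27,0.0,-0.54],[0.0,3.5,0.0]],[[-1.22,-0.01,-0.56],[0.0,3.6,0.0]],[[-1.19,0.0,-0.58],[0.0,3.6,0.0]],[[-1.15,-0.01,-0.58],[0.0,3.5,0.0]],[[-1.12,0.0,-0.6],[0.0,3.6,0.0]],[[-0.53,0.0,-0.31],[0.0,1.8,0.0]]]
```

>>> jog_arm([
  [[-0.7,0,-0.3],[0,1.8,0]],
  [[-1.3,0,-0.5],[0,3.6,0]],
  [[-1.3,0,-0.5],[0,3.5,0]],
  [[-1.2,0,-0.6],[0,3.6,0]],
  [[-1.2,0,-0.6],[0,3.6,0]],
  [[-1.1,0,-0.6],[0,3.6,0]],
  [[-1.1,0,-0.6],[0,3.6,0]],
  [[-0.6,0,-0.3],[0,1.8,0]],
])

```text
t: 10.25
tool_pos: [0.5255, 0.2443, 0.4039]
tool_rot: [-2.938, -0.514, -0.698]
contact_force: [0.6, 0.5, -0.9]
opening: 0.0128
```

```bash
python3 - <<'E'
from h import *
cv2.imwrite('pics/s4.png',cv2.resize(ctrl.get_image('scene')[80:280,260:480,::-1],None,fx=3.3,fy=3))
L=[.509,.240,.178]
plan(gl(L,20,50),20,50,v=2,w=4,acc=1)
o,g,Rm=cur();print('lip',g-(gl([0,0,0],*ath(Rm))))
E
```

```text
t 10.3 grip [0.5908 0.2676 0.2658] a,th [19.82 26.76] L 8.9 W 23.2 rows 7 open 0.0133 F [ 0.7054  0.9466 -0.9375]
[[[-0.74,0.01,-0.26],[0.1,1.9,0.0]],[[-1.45,-0.03,-0.52],[0.0,3.9,0.0]],[[-1.42,-0.02,-0.54],[0.0,3.9,0.0]],[[-1.37,-0.03,-0.56],[0.0,3.9,0.0]],[[-1.34,-0.03,-0.59],[0.1,3.8,-0.1]],[[-1.29,-0.03,-0.61],[0.0,3.9,0.0]],[[-0.63,-0.01,-0.31],[0.0,1.9,0.0]]]
lip [0.5094 0.2383 0.1886]
```

View pics/s4.png

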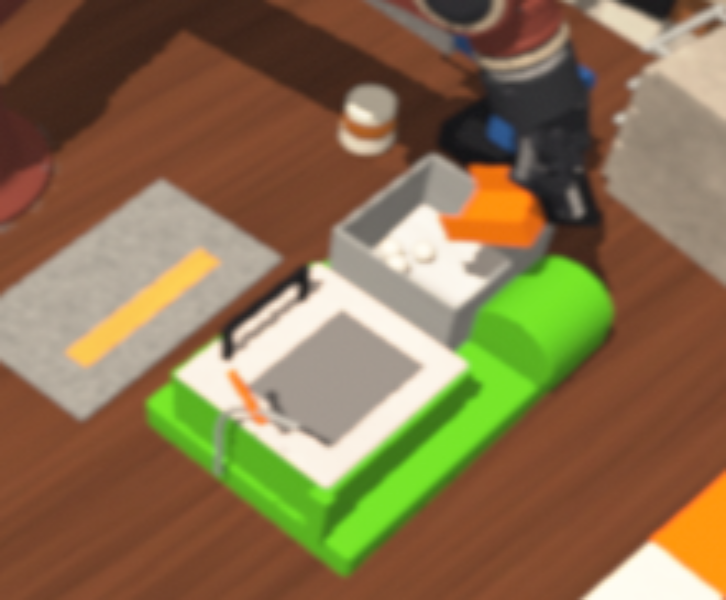

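>>> jog_arm([
  [[-0.7,0,-0.3],[0,1.9,0]],
  [[-1.4,0,-0.5],[0,3.9,0]],
  [[-1.4,0,-0.5],[0,3.9,0]],
  [[-1.4,0,-0.6],[0,3.9,0]],
  [[-1.3,0,-0.6],[0,3.9,0]],
  [[-1.3,0,-0.6],[0,3.9,0]],
  [[-1.2,0,-0.6],[0,3.9,0]],
  [[-0.6,0,-0.3],[0,1.9,0]],
])

```text
t: 11.1
tool_pos: [0.4299, 0.2093, 0.3877]
tool_rot: [-2.608, -0.457, -1.377]
contact_force: [-0.2, -0.1, -1.2]
opening: 0.0131
```

```bash
python3 - <<'E'
from h import *
cv2.imwrite('pics/s5.png',cv2.resize(ctrl.get_image('scene')[80:280,260:480,::-1],None,fx=3.3,fy=3))
cv2.imwrite('pics/t5.png',cv2.resize(ctrl.get_image('top')[130:250,200:360,::-1],None,fx=4,fy=4))
L=[.509,.240,.182]
plan(gl(L,20,62),20,62,v=2,w=4,acc=1)
o,g,Rm=cur();print('lip',g-(gl([0,0,0],*ath(Rm))),o['q'])
E
```

```text
t 11.2 grip [0.5504 0.2522 0.2998] a,th [19.77 55.53] L 3.3 W 6.5 rows 3 open 0.013 F [-0.7077  0.3235 -0.2935]
[[[-0.78,-0.02,-0.28],[0.2,1.6,0.1]],[[-1.54,-0.11,-0.56],[0.1,3.2,0.0]],[[-0.75,-0.05,-0.3],[0.0,1.7,-0.1]]]
lip [0.5141 0.2392 0.1905] [ 0.2868 -0.5197  2.1979  0.0966  0.4968  1.4501]
```

View pics/s5.png

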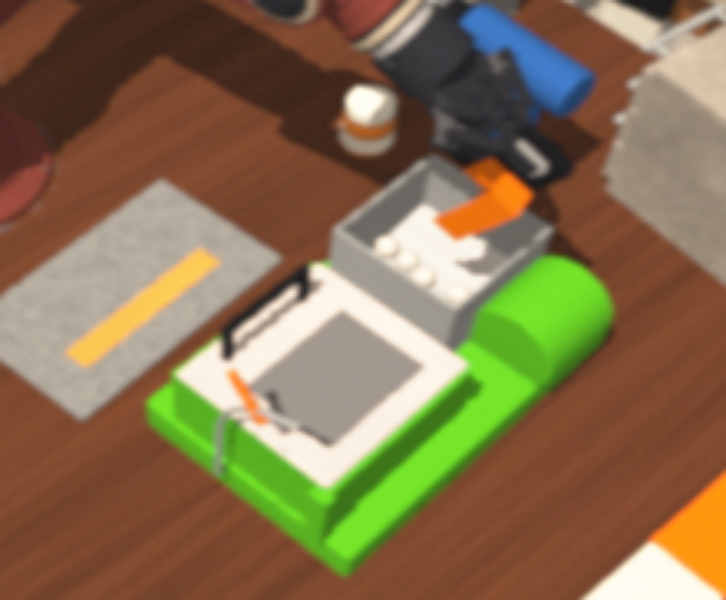

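View pics/t5.png

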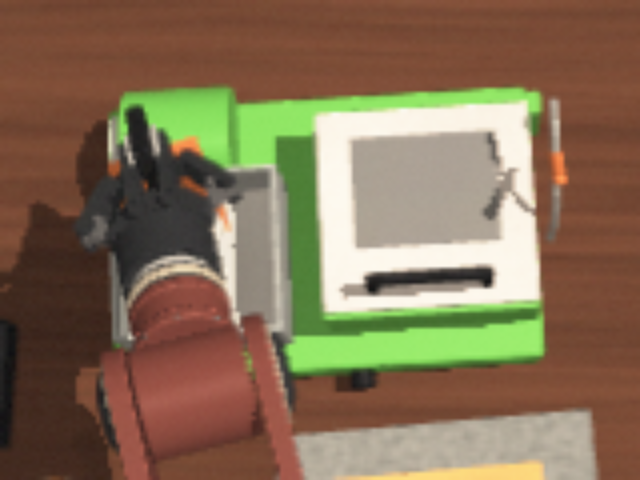

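```bash
python3 - <<'E'
from h import *
plan([.575,.24,.35],15,0,v=4,w=7,acc=2)
E
```

```text
t 11.2 grip [0.5504 0.2522 0.2998] a,th [19.77 55.53] L 18.9 W 55.7 rows 9 open 0.013 F [-0.7077  0.3235 -0.2935]
[[[1.26,0.09,-0.05],[-0.1,-3.5,0.3]],[[2.52,0.14,-0.09],[-0.5,-6.9,0.4]],[[2.49,0.14,-0.15],[-0.4,-7.0,0.5]],[[2.45,0.16,-0.23],[-0.3,-6.9,0.5]],[[2.41,0.17,-0.3],[-0.3,-6.9,0.5]],[[2.36,0.19,-0.35],[-0.2,-7.0,0.5]],[[2.3,0.21,-0.41],[-0.1,-6.9,0.6]],[[2.23,0.22,-0.46],[-0.1,-7.0,0.6]]]
[[[1.09,0.11,-0.28],[0.0,-3.4,0.3]]]
```

>>> jog_arm([
  [[1.3,0.1,-0.2],[-0.1,-3.5,0.3]],
  [[2.5,0.1,-0.2],[-0.4,-6.9,0.4]],
  [[2.5,0.1,-0.2],[-0.4,-7,0.5]],
  [[2.5,0.2,-0.3],[-0.3,-6.9,0.5]],
  [[2.4,0.2,-0.3],[-0.3,-6.9,0.5]],
  [[2.4,0.2,-0.4],[-0.2,-7,0.5]],
  [[2.3,0.2,-0.4],[-0.1,-6.9,0.6]],
  [[2.2,0.2,-0.5],[-0.1,-7,0.6]],
])

```text
t: 12.0
tool_pos: [0.5674, 0.2386, 0.5136]
tool_rot: [-3.113, -0.412, -0.038]
contact_force: [0.5, 0.0, 0.0]
opening: 0.0131
```

```bash
python3 - <<'E'
from h import *
cv2.imwrite('pics/s6.png',cv2.resize(ctrl.get_image('scene')[80:280,260:480,::-1],None,fx=3.3,fy=3))
plan([.5327,-.29,.33],-15.7,0,v=4,w=7,acc=2)
E
```

```text
t 12.05 grip [0.5739 0.2392 0.3587] a,th [15.01  1.3 ] L 53.2 W 30.7 rows 15 open 0.0133 F [-0.6929 -1.2346 -0.6318]
[[[-0.62,1.82,0.09],[0.1,0.0,1.1]],[[-1.17,3.59,0.18],[0.0,-0.1,2.2]],[[-1.04,3.63,0.18],[-0.1,-0.1,2.2]],[[-0.89,3.67,0.19],[0.0,-0.1,2.2]],[[-0.75,3.7,0.2],[0.0,-0.1,2.2]],[[-0.61,3.73,0.19],[-0.1,-0.1,2.2]],[[-0.46,3.76,0.2],[0.0,-0.1,2.2]],[[-0.32,3.77,0.2],[0.0,-0.1,2.2]]]
[[[-0.17,3.78,0.2],[0.0,-0.1,2.1]],[[-0.03,3.78,0.2],[-0.1,-0.1,2.2]],[[0.11,3.79,0.21],[0.0,-0.1,2.2]],[[0.26,3.78,0.21],[0.0,-0.1,2.2]],[[0.4,3.77,0.2],[0.0,-0.1,2.2]],[[0.55,3.76,0.21],[0.0,-0.1,2.2]],[[0.35,1.87,0.1],[0.0,0.0,1.1]]]
```

View pics/s6.png

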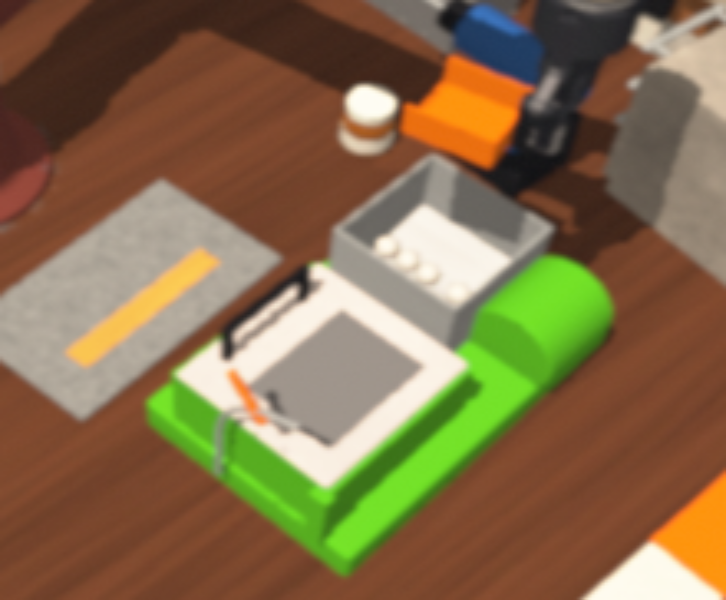

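>>> jog_arm([
  [[-0.6,1.8,0],[0.1,0,1.1]],
  [[-1.2,3.6,0],[0,-0.1,2.2]],
  [[-1.0,3.6,0],[0,-0.1,2.2]],
  [[-0.9,3.7,0],[0,-0.1,2.2]],
  [[-0.8,3.7,0],[0,-0.1,2.2]],
  [[-0.6,3.7,0],[0,-0.1,2.2]],
  [[-0.5,3.8,0],[0,-0.1,2.2]],
  [[-0.3,3.8,0],[0,-0.1,2.2]],
])

```text
t: 12.85
tool_pos: [0.5505, -0.0496, 0.5162]
tool_rot: [-3.138, 0.047, -0.041]
contact_force: [1.1, -0.1, -0.9]
opening: 0.0131
```

```bash
python3 - <<'E'
from h import *
plan([.5327,-.3,.34],-15.7,0,v=4,w=7,acc=2)
E
```

```text
t 12.85 grip [ 0.5545 -0.0493  0.3612] a,th [-1.7  1.5] L 25.3 W 14.1 rows 8 open 0.0131 F [ 1.132  -0.1228 -0.8969]
[[[-0.08,1.74,0.14],[-0.2,-0.1,1.0]],[[-0.09,3.58,0.3],[-0.1,-0.2,2.0]],[[0.03,3.59,0.31],[0.0,-0.2,2.0]],[[0.17,3.58,0.3],[0.0,-0.2,2.0]],[[0.28,3.59,0.31],[-0.1,-0.3,2.0]],[[0.42,3.57,0.31],[0.0,-0.2,2.0]],[[0.54,3.56,0.3],[0.0,-0.2,2.0]],[[0.33,1.77,0.16],[0.0,-0.1,1.0]]]
```

>>> jog_arm([
  [[-0.2,3.5,0],[-0.2,-0.1,1.8]],
  [[-0.1,3.6,0],[0,-0.2,2]],
  [[0,3.6,0.1],[0,-0.2,2]],
  [[0.2,3.6,0.4],[0,-0.2,2]],
  [[0.3,3.6,1.0],[0,-0.3,2]],
  [[0.4,3.6,1.5],[0,-0.2,2]],
  [[0.4,2.2,2.0],[0,-0.2,2]],
  [[0,0,2.0],[0,0,0]],
])

```text
t: 13.65
tool_pos: [0.527, -0.3014, 0.4551]
tool_rot: [3.098, -0.45, 0.042]
contact_force: [-0.0, -0.2, -1.0]
opening: 0.013
```

```bash
python3 - <<'E'
from h import *
plan([.5327,-.3007,.07],-15.7,0,v=4,w=7,acc=2)
E
```

```text
t 13.65 grip [ 0.5309 -0.3036  0.3002] a,th [-16.55   1.62] L 23.0 W 1.8 rows 7 open 0.013 F [-0.0046 -0.1796 -1.0048]
[[[-0.01,0.06,1.92],[0.4,-0.1,-0.1]],[[-0.01,-0.05,3.83],[0.0,-0.3,-0.1]],[[0.0,-0.05,3.84],[0.0,-0.3,-0.1]],[[0.03,-0.05,3.84],[0.0,-0.2,-0.2]],[[0.04,-0.06,3.83],[0.0,-0.3,-0.1]],[[0.06,-0.05,3.84],[0.0,-0.3,-0.2]],[[0.04,-0.03,1.92],[0.0,-0.1,0.0]]]
```

>>> jog_arm([
  [[0,0,2.8],[0.4,-0.2,0]],
  [[0,0,3.8],[0,-0.3,-0.1]],
  [[0,0,3.8],[0,-0.3,-0.1]],
  [[0,0,3.8],[0,-0.3,-0.2]],
  [[0,0,3.5],[0,-0.3,-0.1]],
  [[0,0,2.5],[0,-0.2,-0.1]],
  [[0,0,1.5],[0,0,0]],
  [[0,0,0],[0,0,0]],
])

```text
t: 14.45
tool_pos: [0.531, -0.3058, 0.2333]
tool_rot: [3.102, -0.44, 0.019]
contact_force: [-0.1, 0.3, -1.3]
opening: 0.013
```

```bash
python3 - <<'E'
from h import *
plan([.5327,-.3007,.038],-15.7,0,v=1,w=7,acc=1)
cv2.imwrite('pics/s7.png',cv2.resize(ctrl.get_image('scene')[180:380,160:320,::-1],None,fx=3,fy=3))
E
```

```text
t 14.45 grip [ 0.5327 -0.3073  0.0783] a,th [-16.16   0.75] L 4.1 W 0.9 rows 5 open 0.013 F [-0.0713  0.3136 -1.3161]
[[[-0.01,-0.03,0.81],[0.4,-0.2,-0.1]],[[0.0,-0.13,0.8],[0.0,-0.1,-0.1]],[[0.0,-0.13,0.81],[0.0,-0.2,-0.1]],[[0.0,-0.13,0.81],[0.0,-0.1,-0.1]],[[0.0,-0.12,0.8],[0.0,-0.2,-0.1]]]
```

View pics/s7.png

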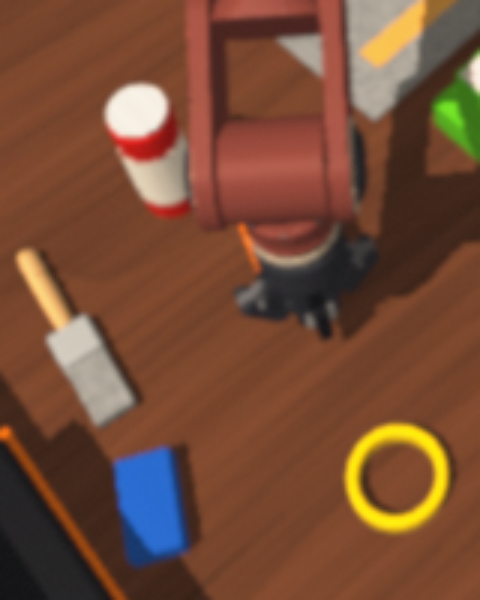

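>>> jog_arm([
  [[0,-0.1,0.9],[0.4,-0.2,0]],
  [[0,-0.1,0.9],[0,-0.2,0]],
  [[0,-0.1,0.8],[0,-0.2,0]],
  [[0,-0.1,0.7],[0,-0.1,0]],
  [[0,-0.1,0.4],[0,0,0]],
  [[0,0,0],[0,0,0]],
])

```text
t: 15.1
tool_pos: [0.5359, -0.3028, 0.2017]
tool_rot: [3.105, -0.44, 0.02]
contact_force: [0.1, 0.3, -1.5]
opening: 0.0131
```

```bash
python3 - <<'E'
from h import *
plan([.5327,-.3007,.0376],-15.7,0,v=1,w=7,acc=1)
E
```

```text
t 15.1 grip [ 0.5378 -0.304   0.0467] a,th [-16.14   0.77] L 1.1 W 0.9 rows 2 open 0.0131 F [ 0.087   0.2881 -1.4982]
[[[-0.19,-0.03,0.45],[0.2,-0.4,-0.2]],[[-0.19,-0.09,0.46],[0.0,-0.4,-0.2]]]
```

>>> jog_arm([
  [[0,0,0.4],[0.2,-0.4,0]],
  [[0,0,0.3],[0,-0.4,0]],
  [[0,0,0.2],[0,0,0]],
  [[0,0,0],[0,0,0]],
])

```text
t: 15.5
tool_pos: [0.5363, -0.3031, 0.1926]
tool_rot: [3.11, -0.441, -0.001]
contact_force: [0.3, 0.2, -1.6]
opening: 0.0132
```

```bash
python3 - <<'E'
from h import *
plan([.5327,-.3007,.0376],-15.7,0,v=1,w=7,acc=1)
E
```

```text
t 15.5 grip [ 0.5362 -0.3032  0.0376] a,th [-16.14  -0.03] L 0.4 W 0.4 rows 1 open 0.0132 F [ 0.3401  0.2196 -1.5589]
[[[-0.42,-0.13,0.0],[0.0,0.0,-0.4]]]
```

>>> jog_arm([
  [[0,0,0.2],[0,0,0]],
  [[0,0,0],[0,0,0]],
])

```text
t: 15.7
tool_pos: [0.5369, -0.3035, 0.1931]
tool_rot: [3.11, -0.441, -0.001]
contact_force: [-0.2, 0.4, -1.8]
opening: 0.0133
```

>>> jog_arm([
  [[0,0,0.2],[0,0,0]],
  [[0,0,0.1],[0,0,0]],
])

```text
t: 15.9
tool_pos: [0.5374, -0.3039, 0.1924]
tool_rot: [3.11, -0.441, -0.0]
contact_force: [-3.3, 2.0, 5.2]
opening: 0.0131
```

```bash
python3 - <<'E'
from h import *
for k in range(1):
    plan([.5327,-.3007,.0376],-15.7,0,v=1,w=7,acc=1)
im=ctrl.get_image('wrist'); cv2.imwrite('pics/w3.png',im[:,:,::-1])
cv2.imwrite('pics/t7.png',cv2.resize(ctrl.get_image('top')[130:270,340:480,::-1],None,fx=4,fy=4))
E
```

```text
t 15.9 grip [ 0.5374 -0.3041  0.0374] a,th [-16.13  -0.  ] L 0.6 W 0.4 rows 1 open 0.0131 F [-3.3169  2.047   5.1515]
[[[-0.54,-0.18,-0.02],[0.1,0.0,-0.4]]]
```

View pics/w3.png

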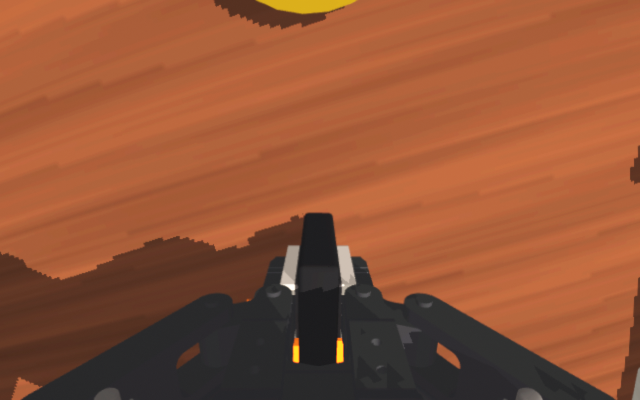

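View pics/t7.png

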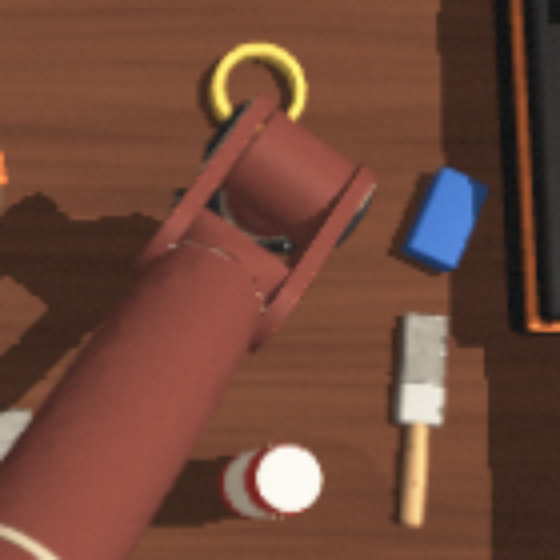

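>>> jog_arm([
  [[0,0,0],[0,0,0]],
  [[0,0,0],[0,0,0]],
  [[0,0,0],[0,0,0]],
  [[0,0,0],[0,0,0]],
  [[0,0,0],[0,0,0]],
], fingers=1)

```text
t: 16.5
tool_pos: [0.5375, -0.3041, 0.1922]
tool_rot: [3.109, -0.441, 0.002]
contact_force: [-0.7, 0.3, 0.9]
opening: 0.0838
```

>>> jog_arm([
  [[0,0,-1.5],[0,0,0]],
  [[0,0,-3],[0,0,0]],
  [[0,0,-4],[0,0,0]],
  [[0,0,-4],[0,0,0]],
  [[0,0,-4],[0,0,0]],
  [[0,0,-4],[0,0,0]],
  [[0,0,-4],[0,0,0]],
  [[0,0,-3],[0,0,0]],
])

```text
t: 17.3
tool_pos: [0.5357, -0.3024, 0.478]
tool_rot: [-3.108, 0.44, 0.01]
contact_force: [0.9, -0.6, -0.4]
opening: 0.0854
```

```bash
python3 - <<'E'
from h import *
im=ctrl.get_image('wrist'); cv2.imwrite('pics/w4.png',im[:,:,::-1])
o,g,Rm=cur();print(g,o['t'],o['q'],o['opening'])
E
```

```text
[ 0.5363 -0.303   0.3297] 17.35 [-0.6347 -0.005   1.5396 -0.0011  1.6043  1.2176] 0.08520341572502906
```

View pics/w4.png

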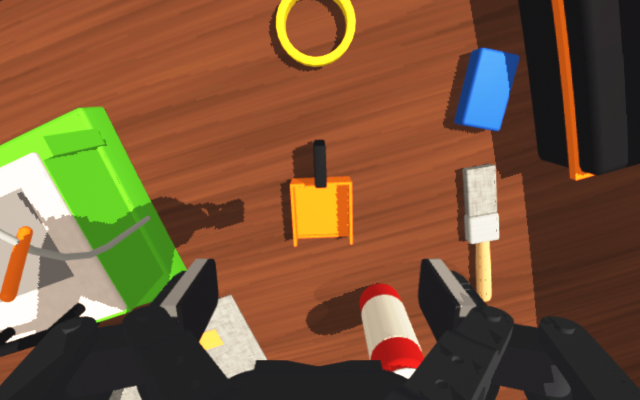

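```bash
python3 - <<'E'
from h import *
plan([.4715,.029,.34],94.4,0,v=4,w=7.5,acc=2,dirn=1)
E
```

```text
t 17.35 grip [ 0.5363 -0.303   0.3297] a,th [-16.13   0.12] L 33.8 W 110.5 rows 16 open 0.0852 F [ 0.8849 -0.4652  4.9877]
[[[-0.51,-0.97,-0.04],[0.1,0.0,-3.7]],[[-0.9,-2.07,-0.07],[0.0,0.0,-7.4]],[[-0.62,-2.16,-0.07],[0.0,0.0,-7.3]],[[-0.34,-2.23,-0.07],[0.1,0.0,-7.4]],[[-0.05,-2.25,-0.07],[0.0,0.0,-7.4]],[[0.23,-2.24,-0.06],[0.0,0.0,-7.3]],[[0.53,-2.19,-0.07],[0.0,0.0,-7.4]],[[0.8,-2.11,-0.07],[0.0,-0.1,-7.4]]]
[[[1.06,-1.99,-0.07],[0.0,0.0,-7.3]],[[1.31,-1.83,-0.07],[0.0,0.0,-7.4]],[[1.54,-1.65,-0.06],[0.0,0.0,-7.4]],[[1.73,-1.45,-0.07],[0.0,0.0,-7.3]],[[1.91,-1.2,-0.07],[0.0,0.0,-7.4]],[[2.04,-0.96,-0.07],[0.0,0.0,-7.4]],[[2.16,-0.68,-0.07],[0.0,0.0,-7.3]],[[1.11,-0.21,-0.03],[0.0,0.0,-3.7]]]
```

>>> jog_arm([
  [[-0.5,-1.0,-0.1],[0,0,-3.7]],
  [[-0.9,-2.1,-0.1],[0,0,-7.4]],
  [[-0.6,-2.2,-0.1],[0,0,-7.4]],
  [[-0.3,-2.2,-0.1],[0,0,-7.4]],
  [[0,-2.2,-0.1],[0,0,-7.4]],
  [[0.2,-2.2,-0.1],[0,0,-7.4]],
  [[0.5,-2.2,-0.1],[0,0,-7.4]],
  [[0.8,-2.1,-0.1],[0,0,-7.4]],
])

```text
t: 18.15
tool_pos: [0.4983, -0.1332, 0.5043]
tool_rot: [2.923, 1.103, 0.017]
contact_force: [1.3, -0.6, 0.1]
opening: 0.085
```

>>> jog_arm([
  [[1.1,-2.0,0],[0,0,-7.4]],
  [[1.3,-1.8,0],[0,0,-7.4]],
  [[1.5,-1.6,0],[0,0,-7.4]],
  [[1.7,-1.4,0],[0,0,-7.4]],
  [[1.9,-1.2,0],[0,0,-7.4]],
  [[2.0,-1.0,0],[0,0,-7.4]],
  [[2.2,-0.7,0],[0,0,-7.4]],
  [[1.1,-0.2,0],[0,0,-3.7]],
])

```text
t: 18.95
tool_pos: [0.4505, 0.0379, 0.5089]
tool_rot: [2.014, 2.373, 0.011]
contact_force: [0.1, -0.5, 0.8]
opening: 0.0849
```

```bash
python3 - <<'E'
from h import *
plan([.4715,.029,.30],94.4,0,v=2,w=7.5,acc=2)
E
```

```text
t 18.95 grip [0.4547 0.0358 0.3539] a,th [99.35 -1.01] L 5.9 W 5.1 rows 3 open 0.0849 F [ 0.0617 -0.4574  0.8212]
[[[-0.37,0.86,1.82],[1.4,0.3,1.6]],[[-0.38,0.52,1.8],[0.0,0.4,1.7]],[[-0.36,0.54,1.8],[0.0,0.3,1.6]]]
```

>>> jog_arm([
  [[-0.4,0.9,1.8],[1.2,0.3,1.6]],
  [[-0.4,0.5,1.8],[0,0.4,1.7]],
  [[-0.3,0.5,1.8],[0,0.3,1.6]],
  [[0,0,0],[0,0,0]],
])

```text
t: 19.35
tool_pos: [0.4699, 0.0315, 0.4589]
tool_rot: [2.125, 2.303, 0.013]
contact_force: [-0.7, -0.3, -0.8]
opening: 0.0851
```

```bash
python3 - <<'E'
from h import *
o,g,Rm=cur();print(g,ath(Rm))
i=ctrl.camera_info('wrist'); im=ctrl.get_image('wrist')
im=np.ascontiguousarray(im[:,:,::-1])
cv2.imwrite('pics/w5.png',im)
c,s=np.cos(np.radians(4.4)),np.sin(np.radians(4.4))
B=np.array([.4715,.029,.188]); yv=np.array([-s,c,0])
for u in proj('wrist',np.array([B,B+.05*yv,B-.05*yv]),i): print(u);cv2.circle(im,tuple(int(v) for v in u),2,(255,0,255),-1)
cv2.imwrite('pics/w5o.png',im)
import pickle;pickle.dump(i,open('w5.pkl','wb'))
E
```

```text
[0.4717 0.0317 0.3039] (np.float64(94.60772742977613), np.float64(0.0010740116608748608))
[314.8462 206.5157]
[314.8901 137.6565]
[314.8195 268.0957]
```

View pics/w5o.png

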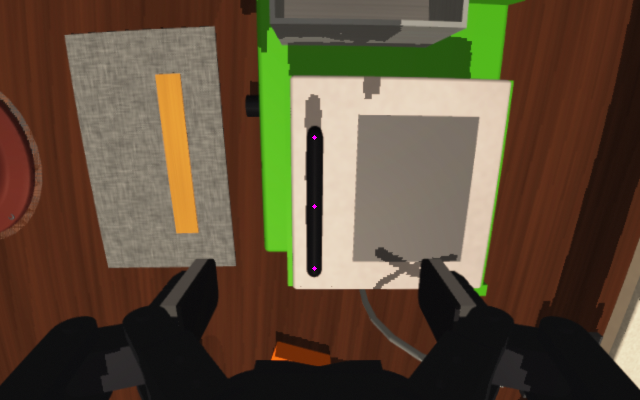

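>>> jog_arm([
  [[0.2,0,1.5],[0,0,0]],
  [[0,0,2.5],[0,0,0]],
  [[0,0,2.5],[0,0,0]],
  [[0,0,2.0],[0,0,0]],
  [[0,0,1.2],[0,0,0]],
  [[0,0,0],[0,0,0]],
])

```text
t: 20.0
tool_pos: [0.4711, 0.0345, 0.3655]
tool_rot: [2.114, 2.298, 0.027]
contact_force: [0.7, -0.5, -1.4]
opening: 0.0855
```

```bash
python3 - <<'E'
from h import *
plan([.4715,.029,.187],94.4,0,v=1,w=7.5,acc=2)
E
```

```text
t 20.0 grip [0.4751 0.0344 0.2105] a,th [94.79 -0.14] L 2.4 W 0.4 rows 3 open 0.0855 F [ 0.7416 -0.488  -1.3564]
[[[-0.18,0.24,0.79],[1.5,0.0,0.1]],[[-0.18,-0.13,0.78],[0.0,0.1,0.2]],[[-0.18,-0.14,0.78],[0.0,0.0,0.1]]]
```

>>> jog_arm([
  [[-0.2,0.2,0.8],[1.5,0,0.1]],
  [[-0.2,-0.1,0.8],[0,0,0.2]],
  [[-0.1,-0.1,0.7],[0,0,0]],
  [[0,0,0],[0,0,0]],
])

```text
t: 20.4
tool_pos: [0.4727, 0.029, 0.3439]
tool_rot: [2.13, 2.304, -0.001]
contact_force: [0.4, 0.3, -0.6]
opening: 0.0856
```

```bash
python3 - <<'E'
from h import *
plan([.4715,.029,.187],94.4,0,v=1,w=7.5,acc=2)
E
```

```text
t 20.4 grip [0.473  0.0286 0.1889] a,th [94.48 -0.19] L 0.2 W 0.2 rows 1 open 0.0856 F [ 0.4325  0.2716 -0.553 ]
[[[0.01,-0.12,0.19],[0.1,0.2,0.1]]]
```

>>> jog_arm([
  [[0,-0.1,0.1],[0,0,0]],
  [[0,0,0],[0,0,0]],
  [[0,0,0],[0,0,0]],
  [[0,0,0],[0,0,0]],
  [[0,0,0],[0,0,0]],
  [[0,0,0],[0,0,0]],
], fingers=-1, grip_force=60)

```text
t: 21.0
tool_pos: [0.471, 0.0288, 0.3442]
tool_rot: [2.132, 2.306, -0.007]
contact_force: [-1.4, 0.1, 0.8]
opening: 0.0098
```

```bash
python3 - <<'E'
from h import *
plan([.4715,.029,.187],94.4,0,v=1,w=7.5,acc=2)
E
```

```text
t 21.0 grip [0.4706 0.0282 0.1892] a,th [94.47 -0.22] L 0.3 W 0.2 rows 1 open 0.0098 F [-1.3553  0.088   0.776 ]
[[[0.02,0.06,0.22],[-0.1,0.2,0.1]]]
```

>>> jog_arm([
  [[0,0.3,-0.9],[0,0,0]],
  [[0,0.3,-0.8],[0,0,0]],
  [[0,0.4,-0.8],[0,0,0]],
  [[0,0.4,-0.8],[0,0,0]],
  [[0,0,0],[0,0,0]],
])

```text
t: 21.5
tool_pos: [0.4855, 0.0299, 0.3765]
tool_rot: [-2.132, -2.304, 0.013]
contact_force: [-1.4, -0.7, -3.7]
opening: 0.0097
```

```bash
cat >> h.py <<'E'
H=np.array([.631,.0413,.135]); MX=np.array([np.cos(np.radians(4.4)),np.sin(np.radians(4.4)),0])
def arc(phi,n):
    o,g,Rm=cur(); d=g-H; x=d@MX; z=d[2]; r=np.hypot(x,z); ph=161.7-np.degrees(np.arctan2(z,x))
    print('t',o['t'],'phi %.2f r %.1f'%(ph,r*1000),'lat',d@np.array([-MX[1],MX[0],0]),'a,th',ath(Rm),'open',o['opening'],'F',o['contact_force'],'M',o['wrist_torque'])
    P=g
    for k in range(n):
        f=np.radians(161.7-(ph+(phi-ph)*(k+1)/n)); rr=r+(.1686-r)*(k+1)/n
        N=H+rr*np.cos(f)*MX+np.array([0,0,rr*np.sin(f)]); N=N-0*P
        print(np.round(Rm.T@(N-P)*100,2)); P=N
E
python3 - <<'E'
from h import *
arc(50,10)
cv2.imwrite('pics/s8.png',cv2.resize(ctrl.get_image('scene')[80:280,260:480,::-1],None,fx=3.3,fy=3))
E
```

```text
t 21.5 phi 12.15 r 170.7 lat -0.0008597541448725414 a,th (np.float64(94.44576179691882), np.float64(-0.23332943630063802)) open 0.009738263096883984 F [-1.37   -0.7098 -3.7282] M [-0.1338  0.2705 -0.0571]
[ 0.08  0.61 -0.95]
[-0.    0.67 -0.9 ]
[-0.    0.73 -0.85]
[-0.    0.78 -0.8 ]
[-0.    0.83 -0.75]
[-0.    0.88 -0.69]
[-0.    0.92 -0.63]
[-0.    0.96 -0.57]
[-0.   1.  -0.5]
[-0.    1.03 -0.44]
```

View pics/s8.png

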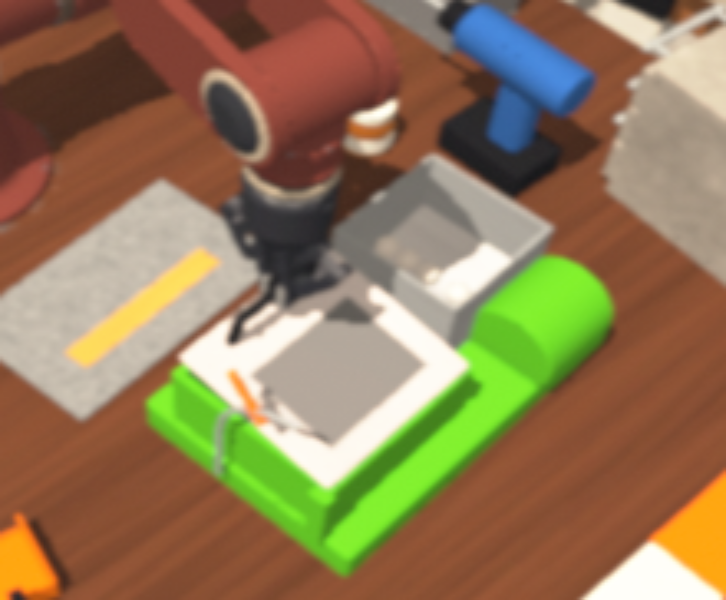

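Cover is opening with low force. Continue.

>>> jog_arm([
  [[0.1,0.6,-1.0],[0,0,0]],
  [[0,0.7,-0.9],[0,0,0]],
  [[0,0.7,-0.9],[0,0,0]],
  [[0,0.8,-0.8],[0,0,0]],
  [[0,0.8,-0.8],[0,0,0]],
  [[0,0,0],[0,0,0]],
])

```text
t: 22.15
tool_pos: [0.5224, 0.0332, 0.421]
tool_rot: [-2.128, -2.298, 0.034]
contact_force: [-1.3, -0.8, -2.5]
opening: 0.0098
```

```bash
python3 - <<'E'
from h import *
arc(50,6)
E
```

```text
t 22.15 phi 31.13 r 172.6 lat -0.0010131723932310763 a,th (np.float64(94.39181911328176), np.float64(-0.4649150375276616)) open 0.009755067866613874 F [-1.3123 -0.8321 -2.5018] M [-0.2078  0.2526 -0.0364]
[ 0.1   0.76 -0.56]
[-0.    0.79 -0.52]
[-0.    0.82 -0.47]
[-0.    0.84 -0.42]
[-0.    0.86 -0.37]
[-0.    0.87 -0.32]
```

>>> jog_arm([
  [[0,0.8,-0.6],[0,0,0]],
  [[0,0.8,-0.5],[0,0,0]],
  [[0,0.8,-0.5],[0,0,0]],
  [[0,0.8,-0.4],[0,0,0]],
  [[0,0.7,-0.3],[0,0,0]],
  [[0,0,0],[0,0,0]],
])

```text
t: 22.75
tool_pos: [0.5613, 0.0363, 0.4471]
tool_rot: [-2.123, -2.292, 0.051]
contact_force: [-1.3, -2.4, -5.1]
opening: 0.0099
```

```bash
python3 - <<'E'
from h import *
arc(50,2)
im=ctrl.get_image('scene'); cv2.imwrite('pics/s9f.png',im[:,:,::-1]);cv2.imwrite('pics/s9.png',cv2.resize(im[120:270,290:430,::-1],None,fx=5,fy=4,interpolation=cv2.INTER_CUBIC))
im=ctrl.get_image('top'); cv2.imwrite('pics/t9f.png',im[:,:,::-1]);cv2.imwrite('pics/t9.png',cv2.resize(im[130:250,215:355,::-1],None,fx=5,fy=5,interpolation=cv2.INTER_CUBIC))
cv2.imwrite('pics/w9.png',ctrl.get_image('wrist')[:,:,::-1])
E
```

```text
t 22.75 phi 46.10 r 174.3 lat -0.0011406176483473602 a,th (np.float64(94.37174240102986), np.float64(-0.5589912228624231)) open 0.009938130367086467 F [-1.2525 -2.4093 -5.0651] M [-0.2669  0.341  -0.0031]
[ 0.11  0.65 -0.01]
[0.   0.64 0.02]
```

View pics/s9.png

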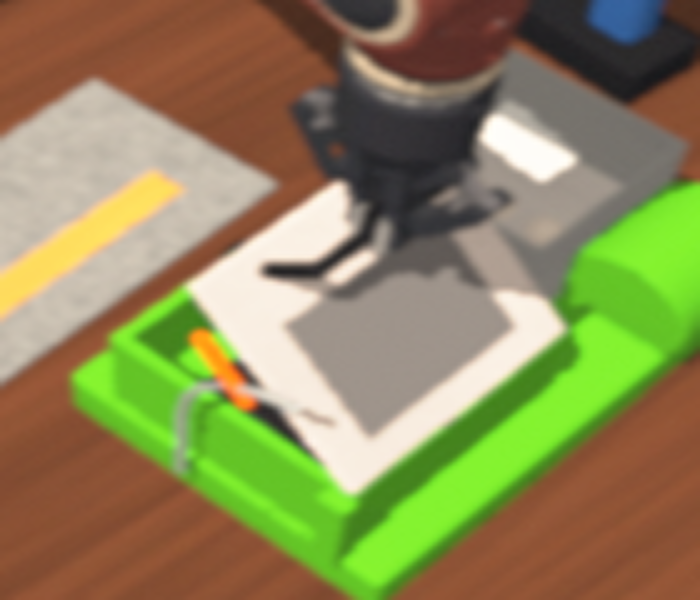

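View pics/t9.png

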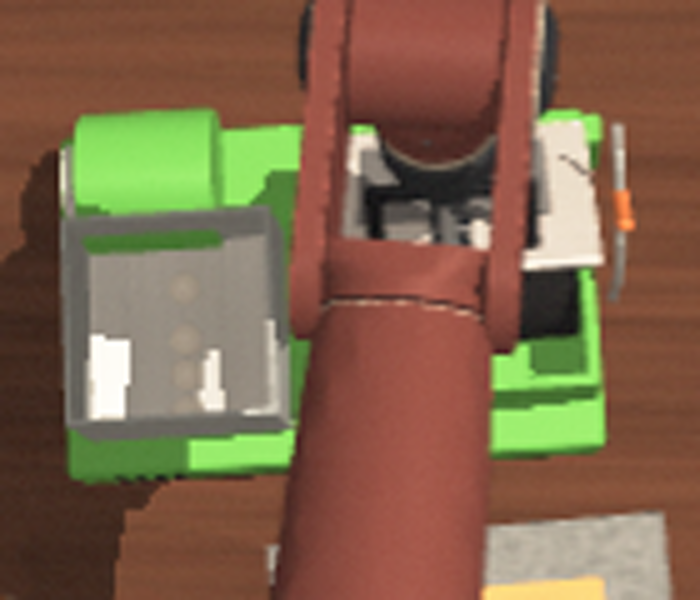

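View pics/w9.png

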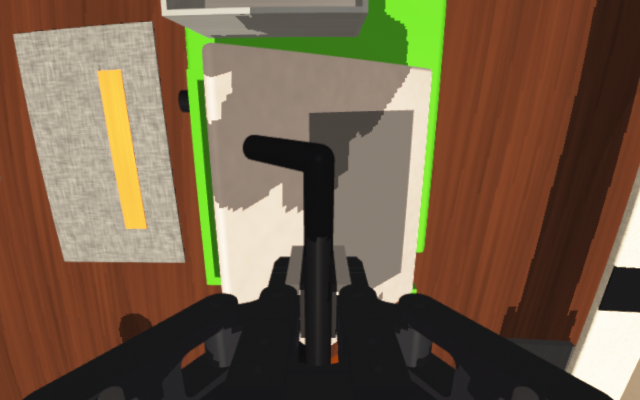

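```bash
python3 - <<'E'
from h import *
MY=np.array([-MX[1],MX[0],0]);Z=np.array([0,0,1.])
P=tri(ray('scene',(327.6,191.3)),ray('top',(335.2,182)));d=P-H;print('tri',P,d@MX,d@MY,d[2])
def cp(x,y,z,ph):
    t=np.radians(ph);return H+(x*np.cos(t)+z*np.sin(t))*MX+y*MY+(-x*np.sin(t)+z*np.cos(t))*Z
for ph in [0,42,44,46,48,50,52]:
  pts=np.array([cp(-.18,-.095,z,ph) for z in (0,.008)]+[cp(-.18,.095,.008,ph)]+[cp(-.16,-.05,.053,ph),cp(-.16,.05,.053,ph)])
  s=(proj('scene',pts)+.4-[290,120])*[5,4]; t=(proj('top',pts)+.4-[215,130])*5
  print(ph,'scene',s[:3].round().tolist(),'barends',s[3:].round().tolist(),'top',t[:2].round().tolist())
E
```

```text
tri [ 0.5146 -0.0626  0.2647] -0.12403495643084186 -0.09468008709779181 0.1297326192974701
0 scene [[115.0, 343.0], [114.0, 337.0], [330.0, 188.0]] barends [[193.0, 281.0], [310.0, 201.0]] top [[599.0, 374.0], [600.0, 373.0]]
42 scene [[172.0, 287.0], [180.0, 287.0], [413.0, 126.0]] barends [[302.0, 268.0], [427.0, 180.0]] top [[602.0, 278.0], [601.0, 268.0]]
44 scene [[178.0, 287.0], [186.0, 287.0], [420.0, 125.0]] barends [[310.0, 270.0], [435.0, 182.0]] top [[601.0, 270.0], [601.0, 260.0]]
46 scene [[184.0, 287.0], [192.0, 287.0], [427.0, 125.0]] barends [[318.0, 272.0], [443.0, 183.0]] top [[601.0, 262.0], [601.0, 251.0]]
48 scene [[191.0, 287.0], [199.0, 288.0], [435.0, 125.0]] barends [[326.0, 275.0], [451.0, 186.0]] top [[601.0, 253.0], [600.0, 243.0]]
50 scene [[198.0, 288.0], [206.0, 289.0], [442.0, 125.0]] barends [[334.0, 278.0], [459.0, 188.0]] top [[601.0, 245.0], [600.0, 234.0]]
52 scene [[204.0, 289.0], [214.0, 290.0], [450.0, 125.0]] barends [[343.0, 281.0], [468.0, 191.0]] top [[600.0, 236.0], [600.0, 225.0]]
```

>>> jog_arm([
  [[0,0.6,-0.3],[0,0,0]],
  [[0,0.6,-0.2],[0,0,0]],
  [[0,0,0],[0,0,0]],
  [[0,0,0],[0,0,0]],
])

```text
t: 23.3
tool_pos: [0.5714, 0.0371, 0.4516]
tool_rot: [-2.121, -2.289, 0.058]
contact_force: [-3.2, -1.4, -2.1]
opening: 0.0096
```

```bash
python3 - <<'E'
from h import *
arc(50,1)
im=ctrl.get_image('scene'); cv2.imwrite('pics/s10.png',cv2.resize(im[120:270,290:430,::-1],None,fx=5,fy=4,interpolation=cv2.INTER_CUBIC))
im=ctrl.get_image('top'); cv2.imwrite('pics/t10.png',cv2.resize(im[130:250,215:355,::-1],None,fx=5,fy=5,interpolation=cv2.INTER_CUBIC))
E
```

```text
t 23.3 phi 49.45 r 174.8 lat -0.001195970600949047 a,th (np.float64(94.34913236600349), np.float64(-0.5937153107111032)) open 0.009560839479841913 F [-3.1844 -1.355  -2.1269] M [-0.299   0.5004 -0.029 ]
[0.13 0.4  0.49]
```

View pics/s10.png

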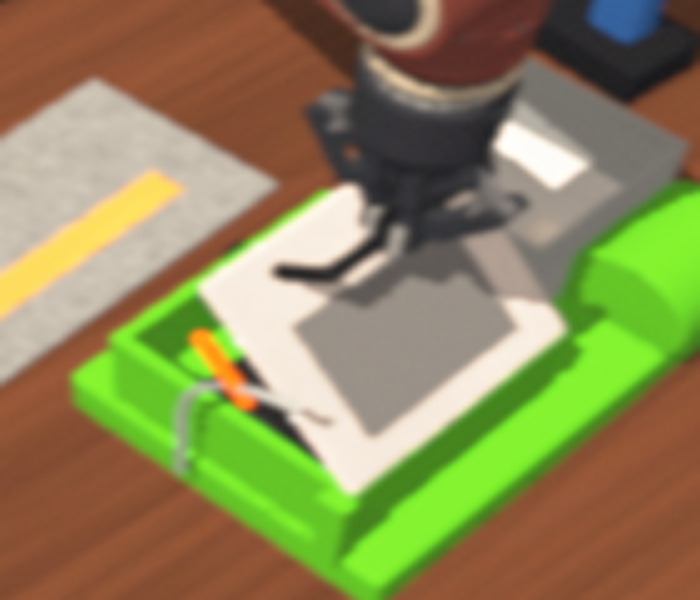

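View pics/t10.png

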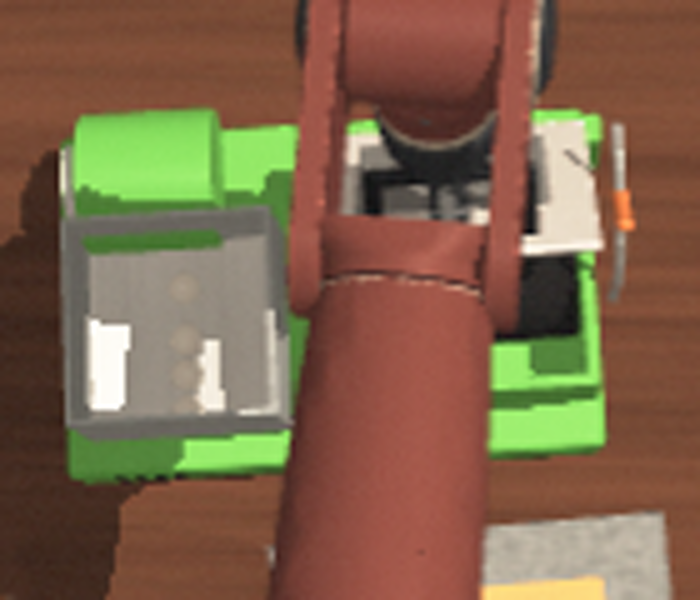

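>>> jog_arm([
  [[0,0.3,-0.1],[0,0,0]],
  [[0,0,0],[0,0,0]],
  [[0,0,0],[0,0,0]],
  [[0,0,0],[0,0,0]],
])

```text
t: 23.8
tool_pos: [0.5741, 0.0373, 0.4526]
tool_rot: [-2.121, -2.288, 0.059]
contact_force: [-3.6, -2.6, -0.3]
opening: 0.0097
```

```bash
python3 - <<'E'
from h import *
arc(50,1)
im=ctrl.get_image('scene'); cv2.imwrite('pics/s11f.png',im[:,:,::-1]);cv2.imwrite('pics/s11.png',cv2.resize(im[165:235,315:395,::-1],None,fx=9,fy=8,interpolation=cv2.INTER_CUBIC))
im=ctrl.get_image('top'); cv2.imwrite('pics/t11.png',cv2.resize(im[150:240,220:350,::-1],None,fx=6,fy=6,interpolation=cv2.INTER_CUBIC))
MY=np.array([-MX[1],MX[0],0]);Z=np.array([0,0,1.])
def cp(x,y,z,ph):
    t=np.radians(ph);return H+(x*np.cos(t)+z*np.sin(t))*MX+y*MY+(-x*np.sin(t)+z*np.cos(t))*Z
for ph in [46,48,50,52]:
  pts=np.array([cp(-.18,-.095,z,ph) for z in (0,.008)])
  s=(proj('scene',pts)+.5-[315,165])*[9,8]; t=(proj('top',pts)+.5-[220,150])*6
  print(ph,s.round().tolist(),t.round().tolist())
E
```

```text
t 23.8 phi 50.37 r 174.7 lat -0.0011930113145849988 a,th (np.float64(94.34387095730733), np.float64(-0.5967384304464118)) open 0.009743597034229794 F [-3.6146 -2.5609 -0.2989] M [-0.3142  0.6417 -0.0486]
[0.13 0.15 0.61]
46 [[108.0, 214.0], [122.0, 215.0]] [[692.0, 195.0], [692.0, 182.0]]
48 [[119.0, 215.0], [135.0, 216.0]] [[692.0, 185.0], [691.0, 172.0]]
50 [[131.0, 216.0], [147.0, 218.0]] [[691.0, 174.0], [691.0, 161.0]]
52 [[144.0, 218.0], [160.0, 221.0]] [[691.0, 164.0], [690.0, 151.0]]
```

View pics/s11.png

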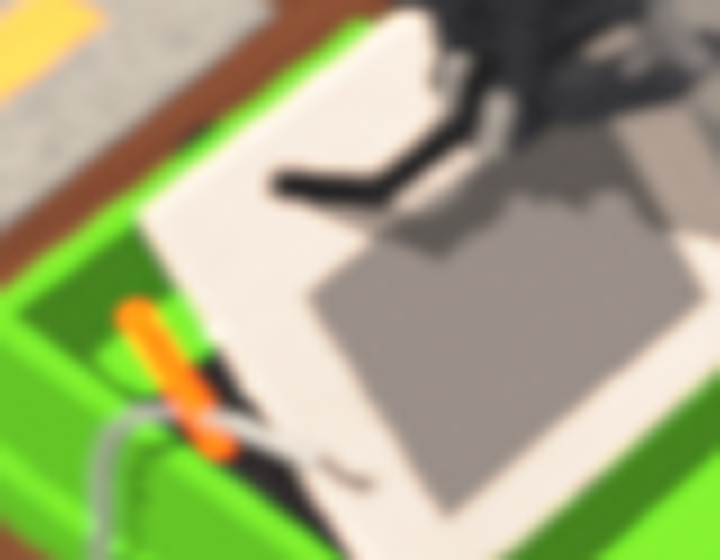

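View pics/t11.png

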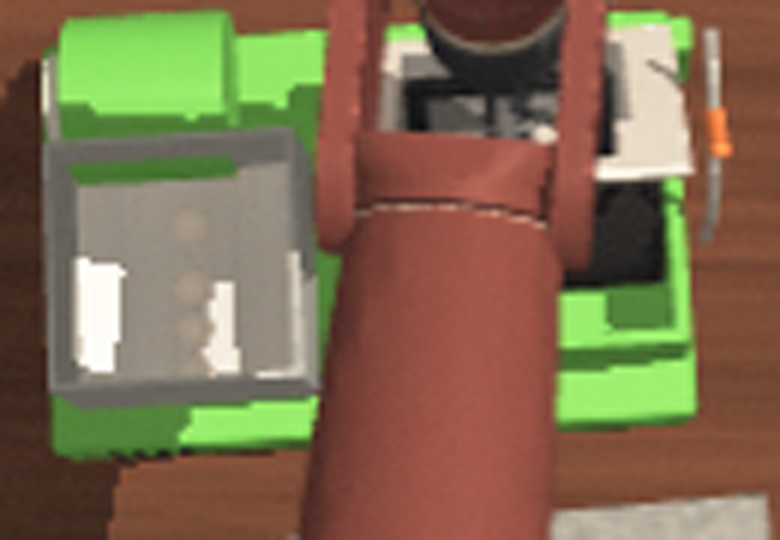

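View pics/s11f.png

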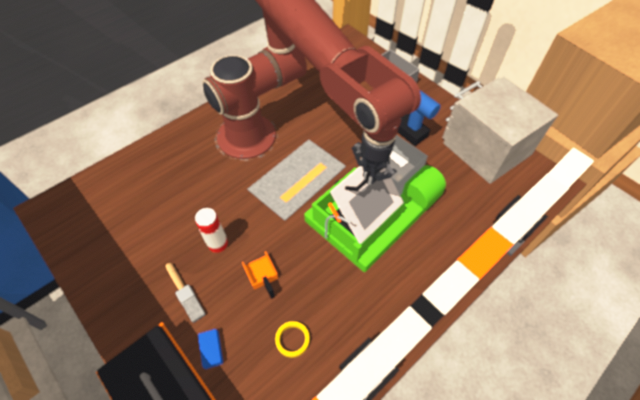

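```bash
python3 - <<'E'
from h import *
arc(50,1); print(ctrl.finish_job())
E
```

```text
t 23.9 phi 50.37 r 174.7 lat -0.0011970472351181178 a,th (np.float64(94.34405875320611), np.float64(-0.599500355295973)) open 0.00975677695084729 F [-3.0884 -2.5561 -0.6542] M [-0.314   0.6906 -0.0517]
[0.13 0.15 0.6 ]
the job is handed in; nothing more can be done
None
```

The job is handed in: all four balls are in the hopper, the empty scoop is back on the bench, and the arm is still holding the cover open at about 50 degrees. It took 23.9 s of the 72 s allowed.

**What I did:**
- I tipped the four balls into the hopper.
- I set the scoop down upright, within about 6 mm of where it started.
- I gripped the cover's black bar and lifted the cover.

**Last checks:**
- **Balls:** all four showed in the hopper in the last top view.
- **Scoop and other items:** the scoop stood upright and empty. The spray can, tape, wax and brush looked unmoved. The jar and drill were partly hidden behind the arm in the last view but looked unmoved before that.
- **Cover angle:** the cover's corner reads about 50 degrees in both the scene and top views, and the arm pose gives 50.4 degrees.
- **Grip and force:** the bar was firmly gripped (9.8 mm opening reading). The outside force on the tool was about 4 N, and the pose was steady over the last readings.

**Small mismatch:** the grip point worked out 174.7 mm from the estimated hinge, against 168.6 mm nominal. Either the bar shifted a few millimetres in the pads or my hinge estimate is slightly off. The camera angle readings don't depend on where the bar sits in the pads, though they do use that hinge estimate.

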